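# Knock the cured specimen mounts out of the casting block and tip them into the dish

### The arm

A 7-joint arm with a two-finger parallel gripper is mounted at the origin on a cart in front of the work surface, level with it; the furniture and walls round the work are solid. World frame = base frame: x ahead of the robot, y to its left, z up, the work surface at z = 0. Lengths are in mm, angles in rad, forces in N, time in s.
With the tool pointing down it reaches from about 400 to 900 mm from the base axis. Payload 5.5 kg.
Tool frame: the origin (TCP) lies at the centre of the arm's flange, where the gripper is bolted on; the fingertips stand 178 mm ahead of it and the grasp point (between the pads) lies 159 mm ahead of it; y points along the fingers, x is the direction in which the jaws open and shut, and the axes are right-handed (so a half turn about y gives the same grasp; the last joint's range is limited). The gripper opens to 92 mm and grips with 3 to 60 N. Pads are 19 mm wide; open, the fingers measure 130 mm over their backs; the gripper's body (75 mm by 190 mm) begins 47 mm behind the grasp point.
Start: joints at [1.555, 0.501, -0.427, 1.55, 0.221, 1.138, -0.21], TCP at [178.908, -624.89, 404.729] pointing down, gripper open.
Joint ranges: [-2.88, 2.88], [-0.31, 2.03], [-1.54, 1.56], [0.2, 2.42], [-1.41, 4.55], [0.19, 2.02], [-2.57, 2.57]. Speed limits (rad/s): [2.57, 2.57, 3.14, 3.14, 3.14, 3.14, 3.14].

### API

Orientations are given as a unit quaternion [x, y, z, w].
In Python, from rig import env gives the robot as it stands.
- The arm moves only by the tool arm_command, never from a script. Its argument "rows" is a list of rows, each a list of 2 entries, a list of its own where there are three numbers: the shift along the world's x, y, z in units of 40 mm (1.0 is 40 mm), then the turn, a rotation vector about the world's x, y, z in units of 6 degrees (1.0 is 6 degrees). A call has 1 to 8 rows; each row is the pose to reach, as a shift and turn from the pose commanded when the call began; what a row does not reach only later rows make up. A row lasts 1/10 s, in which the tool goes at most 50 mm and 8.59 degrees, less where a joint would pass 70% of its speed; a pose out of reach is approached as far as the arm can. A call with a gripper value outside its range is refused whole. "grip" is the opening in per cent of the stroke, from 0 (shut) to 100 (fully open), set as the call begins (left out, the last holds). The fingers move at their own pace and stop on an object; the grip force is fixed at half the most. Time passes only in rows, so rows that repeat a pose let the fingers close. It gives the time, the measured TCP pose, the force and the opening at its end, in the units of the state.
- env.get_obs(): the state, without advancing time (a new reading comes with each control period).
- env.snapshot(name): name is "side" or "top"; returns a dict with "frame" (400x640x3 uint8, blue, green, red), "depth" (400x640 float32, mm along the optical axis (not along the pixel's ray), 0 where there is no reading), "K" (3x3 intrinsics, pixels), "rvec" (rotation vector, rad) and "tvec" (3), from world to camera coordinates, as OpenCV has them. Camera axes: x right, y down, z forward; pixel columns grow to the right and rows downward; lengths in mm; the calibration is good to about 2 mm. A picture is of the moment at which its call begins.
- env.sign_off(): hands the job in, once; it reports no verdict.
The state is a dict: "time_s": time; "qpos": joint angles; "joint_vel": joint speeds; "joint_efforts": joint torques, N m; "ee_pos": TCP position; "ee_rot": TCP orientation; "contact_force": force on the tool from outside, world axes, zero at the start; "moment": the same for the moment, N m; "opening": finger opening in mm.
Only numpy, scipy, OpenCV 4.12 (cv2) and the standard library are available. Lean on these libraries where they do the work, as an engineer would, in place of code of your own. Each camera call takes 0.05 s, during which the arm holds its last target.

### The job

The resin specimen mounts have cured and sit tight in the casting block. Put the white handled bowl under the block, drive out every mount from above with the drift rod so that they drop into the bowl, then tip them all from the bowl into the steel dish. Finish with the rod standing in its rest again and the bowl upright on the worktop, and leave the other things alone.

Things in the scene. Friction and masses are not known exactly. Their poses are not given: they have to be found in the camera images.
- drop_zone (a point): point on the worktop below the middle of the six bores, where the bowl's middle belongs. Part of a fixed bracket: casting block 124 mm wide (y), from 44 mm in front to 80 mm behind this point (x), underside 60 mm, top 86 mm above the worktop, carried by an upright plate 64 mm behind the point; open in front (-x) and at both sides. x away from the open front, y left, z up; its foot reaches 121 mm behind
- bore_1 (a point): centre of the top mouth of bore 1 (front left), 86 mm above the worktop. Each bore runs straight down through the 26 mm block, is 21 mm wide, and two spring balls near its lower end hold the mount: it takes a push of about 8 to 20 N, less once moving, is free once pushed about 19 mm and clear of the block after 24 mm; bores are 32 mm apart, two rows of three
- bore_2 (a point): the same for bore 2 (front middle)
- bore_3 (a point): the same for bore 3 (front right)
- bore_4 (a point): the same for bore 4 (back left)
- bore_5 (a point): the same for bore 5 (back middle)
- bore_6 (a point): the same for bore 6 (back right)
- mount_1_mid (a point): middle of mount 1, a brown resin cylinder 20 mm in diameter and 16 mm high with a small metal specimen in its faces, 14 g; it starts in bore 1, its top 2 mm below the block's top (absent in some starts)
- mount_2_mid (a point): the same for mount 2, in bore 2
- mount_3_mid (a point): the same for mount 3, in bore 3
- mount_4_mid (a point): the same for mount 4, in bore 4
- mount_5_mid (a point): the same for mount 5, in bore 5
- mount_6_mid (a point): the same for mount 6, in bore 6
- rod_handle (a point): middle of the drift rod's wooden handle, a cylinder 24 mm in diameter and 56 mm long; z runs up along the rod. Below the handle a steel shaft 12 mm in diameter and 40 mm long ends at the tip, 68 mm below this point; the rod weighs about 0.12 kg and starts upright in its rest
- rod_tip (a point): tip of the drift rod's shaft
- rest_hole (a point): centre of the mouth of the rod's rest, a fixed grey block 50 mm square and 42 mm high with a vertical through hole 16 mm wide; the handle's shoulder rests on its top, the tip then 2 mm above the worktop
- bowl: white porcelain catch bowl, 42 mm high, flaring from 64 mm diameter at the foot to 116 mm at the rim (wall 3.5 mm), about 0.18 kg; origin at the centre of its underside, z up, its straight handle points along its -x
- bowl_handle (a point): point to grasp on the bowl's level handle, a bar 14 mm wide (y) and 14 mm high, 31 mm above and 110 mm in front (-x) of the bowl's origin; the bar reaches from the rim to 147 mm from the bowl's axis
- bowl_rim (a point): centre of the bowl's mouth, 42 mm above its underside
- dish: round steel dish with no handle, 132 mm outer diameter at the rim, 42 mm high, wall 3 mm, loose; origin at the centre of its underside
- timer: white bench timer lying on its back, 64x68x18 mm, a bystander; origin at the centre of its underside
- jar: small white sample jar, 50 mm diameter, 53 mm high, a bystander; origin at the centre of its underside
Not all that is in view belongs to the job. Leave any pink look-alike of the part that bears rod_handle alone.

How it is judged (in metres and radians):
On the way, in this order (a step that is already met when the one before it is completed fails the run):
1. the bowl stands upright on the worktop under the block, centred below the bores to within 3 cm (horizontal distance between bowl and drop_zone below 0.03 m and height (world z) of bowl below 0.006 m and angle between bowl's own z axis and vertical below 0.1 rad), for 0.2 s.
2. every mount lies in the bowl (horizontal distance between each of mount_1_mid, mount_2_mid, mount_3_mid, mount_4_mid, mount_5_mid, mount_6_mid and bowl below 0.052 m and z of mount_1_mid in the frame of bowl between 0 and 0.048 m and z of mount_2_mid in the frame of bowl between 0 and 0.048 m and z of mount_3_mid in the frame of bowl between 0 and 0.048 m and z of mount_4_mid in the frame of bowl between 0 and 0.048 m and z of mount_5_mid in the frame of bowl between 0 and 0.048 m and z of mount_6_mid in the frame of bowl between 0 and 0.048 m), for 0.2 s.
3. the bowl is tipped by more than 60 degrees over the dish (angle between bowl's own z axis and vertical above 1.05 rad and horizontal distance between bowl_rim and dish below 0.12 m and height (world z) of bowl_rim above 0.04 m), for 0.1 s.
At the end, for the whole second after the job is handed in: every mount lies in the steel dish (within 60 mm of its axis, below 50 mm) at rest; the dish and the bowl stand upright on the worktop (bowl tilted less than 0.12 rad, underside below 6 mm), and the rod stands in its rest (tip within 6 mm of the hole's axis and below 12 mm, tilt under 0.15 rad) (horizontal distance between each of mount_1_mid, mount_2_mid, mount_3_mid, mount_4_mid, mount_5_mid, mount_6_mid and dish below 0.06 m and height (world z) of each of mount_1_mid, mount_2_mid, mount_3_mid, mount_4_mid, mount_5_mid, mount_6_mid below 0.05 m and angle between each of dish, bowl's own z axis and vertical below 0.12 rad and height (world z) of each of dish, bowl below 0.006 m and linear speed of each of bowl, dish below 0.02 m/s and horizontal distance between rod_tip and rest_hole below 0.006 m and height (world z) of rod_tip below 0.012 m and angle between rod_handle's own z axis and vertical below 0.15 rad); the robot touches nothing.
It fails at once if a bystander (timer or jar) is pushed more than 2 cm (distance of any of timer, jar from where it was at the start of the episode above 0.02 m).
Of mount_1, mount_2, mount_3, mount_4, mount_5, mount_6 only 3 to 6 are there at a start; the rules pass over those that are not, and their reading is None.
At some moment in a run one of dish may be knocked a few centimetres aside while the robot is not near it.
It also fails if it takes over 192 s, if anything falls off the work surface, if the arm or the gripper's body presses on something with over 40 N, if the wrist force passes 120 N, or if a joint passes its speed limit or range.

## Working session

There is one attempt and no reset: what is moved stays moved. The work goes in short steps, Python scripts to look and compute and a tool call to move; the robot and the scene stay as the last step left them, time stands still between calls to the robot, and variables do not carry over. Pictures are saved under pics/ and viewed, and the job is handed in when it is done.

Besides the shell and the picture viewer there is one more tool, called after ">>>" by a JSON object that holds its "name" and its "arguments". arm_command: Moves the arm, as the interface text tells. Its arguments: {"type":"object","properties":{"rows":{"type":"array"},"grip":{"type":"number"}},"required":["rows"]}

```bash
ls; mkdir -p pics; python3 - <<'E'
from rig import env
import cv2,numpy as np
o=env.get_obs();print({k:np.round(v,3).tolist() for k,v in o.items()})
for n in("side","top"):
    s=env.snapshot(n);cv2.imwrite(f"pics/{n}0.png",s["frame"]);print(n,s["K"].tolist(),np.ravel(s["rvec"]),np.ravel(s["tvec"]))
    R=cv2.Rodrigues(np.array(s["rvec"],float))[0];print((-R.T@np.ravel(s["tvec"])).round(), R.round(3).tolist())
E
```

```text
pics
{'time_s': 0.0, 'qpos': [1.555, 0.502, -0.427, 1.551, 0.221, 1.138, -0.21], 'joint_vel': [-0.001, 0.002, -0.001, -0.001, 0.0, -0.002, 0.0], 'joint_efforts': [0.001, -56.659, -5.816, -27.911, -0.069, 0.031, 0.0], 'ee_pos': [178.704, -624.575, 403.677], 'ee_rot': [-0.564, 0.426, -0.425, 0.565], 'contact_force': [-0.005, -0.259, 0.194], 'moment': [0.019, -0.047, -0.025], 'opening': 91.766}
side [[389.60490159460926, 0.0, 315.4905411727201], [0.0, 389.60490159460926, 198.281744644912], [0.0, 0.0, 1.0]] [ 2.22858315 -0.40721099  0.2191262 ] [-469.08665531  231.11092106  852.93928964]
[ 238. -644.  728.] [[0.932, -0.362, 0.019], [-0.215, -0.595, -0.774], [0.292, 0.717, -0.633]]
top [[377.3149746360404, 0.0, 320.8579581449441], [0.0, 377.3149746360404, 202.33425962229444], [0.0, 0.0, 1.0]] [ 2.04900592 -2.14210215  0.25152549] [125.61638365 558.03607133 989.32369275]
[ 315.  108. 1093.] [[-0.044, -0.999, -0.004], [-0.971, 0.044, -0.235], [0.235, -0.007, -0.972]]
```

View pics/side0.png

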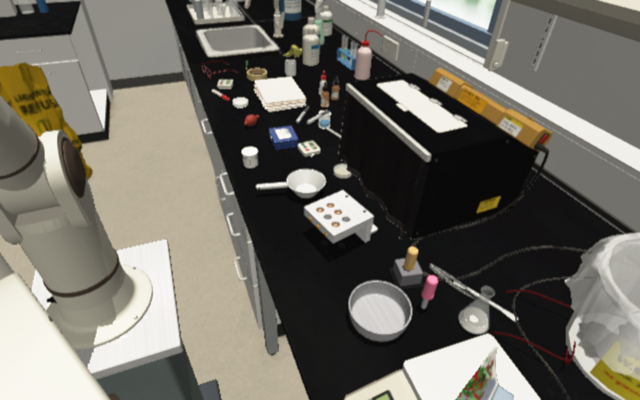

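View pics/top0.png

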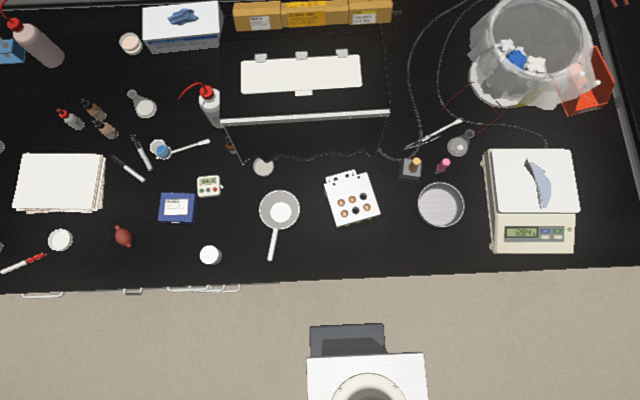

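```bash
cat > h.py <<'E'
import cv2,numpy as np
from rig import env
def cam(s):
    return np.array(s["K"],float),cv2.Rodrigues(np.array(s["rvec"],float))[0],np.ravel(s["tvec"]).astype(float)
def ray(s,px,z):
    K,R,t=cam(s);px=np.atleast_2d(np.array(px,float))
    d=(np.linalg.inv(K)@np.c_[px,np.ones(len(px))].T).T@R
    c=-R.T@t
    return c+d*((z-c[2])/d[:,2])[:,None]
def proj(s,p):
    K,R,t=cam(s);q=(np.atleast_2d(p)@R.T+t)@K.T
    return q[:,:2]/q[:,2:]
def cloud(s):
    K,R,t=cam(s);D=s["depth"];h,w=D.shape;u,v=np.meshgrid(np.arange(w),np.arange(h))
    P=np.dstack([(u-K[0,2])/K[0,0]*D,(v-K[1,2])/K[1,1]*D,D]).reshape(-1,3)
    W=(P-t)@R;W[D.ravel()==0]=np.nan
    return W.reshape(h,w,3)
def crop(s,n,x0,y0,x1,y1,k):
    c=cv2.resize(s["frame"][y0:y1,x0:x1],None,fx=k,fy=k,interpolation=cv2.INTER_CUBIC);cv2.imwrite(f"pics/{n}.png",c)
E
python3 - <<'E'
from h import *
s=env.snapshot("top");crop(s,"t1",240,140,480,280,3.3)
np.savez("top0.npz",**s)
W=cloud(s)
for n,p in dict(bowl=(281,211),handle=(272,245),block=(350,196),rest=(405,170),rod=(416,161),pink=(443,163),dish=(440,205),timer=(209,186),jar=(210,255),floor=(300,270)).items(): print(n,W[p[1],p[0]].round(1))
s=env.snapshot("side");crop(s,"s1",240,150,480,340,3.3);np.savez("side0.npz",**s)
E
```

```text
bowl [556.5 218.8   7.2]
handle [453.5 243.   36. ]
block [574.1  19.4  81. ]
rest [ 656.6 -150.6   37.8]
rod [ 662.5 -169.4   96.5]
pink [ 654.7 -245.4   92.1]
dish [ 554.2 -251.7    4.6]
timer [640.6 430.7  14.7]
jar [431.3 411.1  53.9]
floor [383.  168.4   2.9]
```

View pics/t1.png

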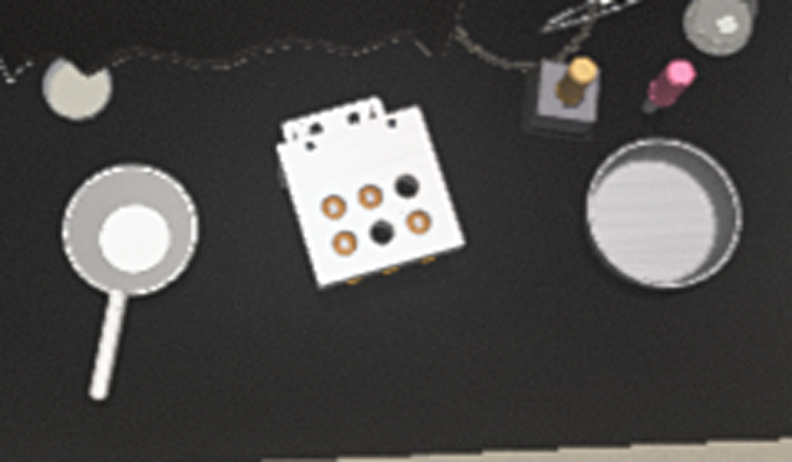

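View pics/s1.png

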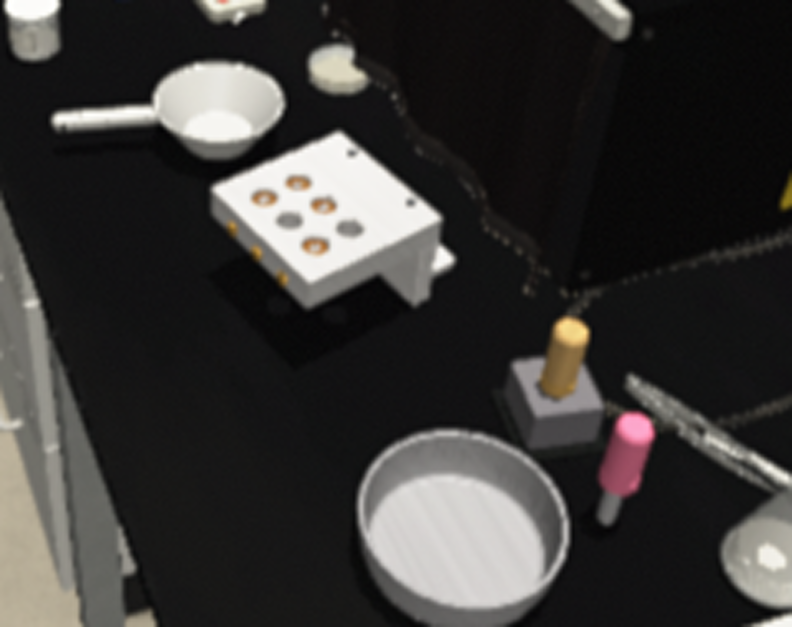

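```bash
python3 - <<'E'
from h import *
T=np.load("top0.npz");S=np.load("side0.npz")
# bores in the two views from the enlarged crops
tb=np.array([[344,243],[381,232],[419,222],[333,207],[370,196],[407,186]])/3.3+[240,140]-.35
sb=np.array([[264,197],[289,220],[315,245],[299,183],[323,205],[350,228]])/3.3+[240,150]-.35
def tri(pt,ps):
    out=[]
    Ps=[]
    for s in(T,S):
        K,R,t=cam(s);Ps.append(K@np.c_[R,t])
    X=cv2.triangulatePoints(Ps[0],Ps[1],np.atleast_2d(pt).T.astype(float),np.atleast_2d(ps).T.astype(float));return (X[:3]/X[3]).T
print("tri",tri(tb,sb).round(1).tolist())
A=ray(T,tb,84.);B=ray(S,sb,84.)
print("top",A[:,:2].round(1).tolist());print("side",B[:,:2].round(1).tolist())
for P in(A,B): 
    v=(P[[0,3]].mean(0)-P[[2,5]].mean(0));w=P[3:].mean(0)-P[:3].mean(0)
    print(P.mean(0).round(1),np.degrees(np.arctan2(v[1],v[0]))-90,np.degrees(np.arctan2(w[1],w[0])),np.linalg.norm(v)/2,np.linalg.norm(w))
# rod handle top
hsvT=cv2.cvtColor(T["frame"],cv2.COLOR_BGR2HSV);hsvS=cv2.cvtColor(S["frame"],cv2.COLOR_BGR2HSV)
print("rod top tri",tri(np.array([[584,68]])/3.3+[240,140]-.35,np.array([[570,328]])/3.3+[240,150]-.35))
# bowl rim ellipse, dish rim ellipse in top
for nm,c,r in(("bowl",(131,230),42),("dish",(664,213),42)):
    c0=np.array(c)/3.3+[240,140]-.35;print(nm,"rim@42",ray(T,c0,r).round(1))
for nm,c in(("bowl",(219,110)),("dish",(463,520))):
    c0=np.array(c)/3.3+[240,150]-.35;print(nm,"side rim@42",ray(S,c0,42).round(1))
hp=np.array([[118,292],[99,394]])/3.3+[240,140]-.35
h=ray(T,hp,38);print("handle",h.round(1),np.degrees(np.arctan2(*(h[0]-h[1])[[1,0]])))
hp=np.array([[155,112],[55,118]])/3.3+[240,150]-.35
h=ray(S,hp,38);print("handle side",h.round(1),np.degrees(np.arctan2(*(h[0]-h[1])[[1,0]])))
E
```

```text
tri [[526.5, 39.1, 85.6], [534.3, 8.0, 85.9], [541.4, -24.1, 86.2], [558.2, 46.3, 84.5], [565.3, 15.1, 85.6], [572.8, -16.4, 86.5]]
top [[525.3, 39.3], [533.3, 8.1], [540.3, -24.0], [556.3, 46.7], [564.4, 15.3], [571.6, -16.2]]
side [[528.7, 40.8], [536.6, 9.9], [544.0, -21.9], [560.4, 46.9], [567.5, 16.8], [575.9, -13.9]]
[548.5  11.5  84. ] 13.49986229105049 13.437284249018909 32.44064843102485 32.031815617148084
[552.2  13.1  84. ] 14.034177894521548 12.583160081509817 31.820619170776887 32.25286794696225
rod top tri [[ 664.09119813 -170.65194839   99.8451551 ]]
bowl rim@42 [[553.8 219.8  42. ]]
dish rim@42 [[ 548.2 -242.    42. ]]
bowl side rim@42 [[553.7 208.2  42. ]]
dish side rim@42 [[ 550.7 -246.2   42. ]]
handle [[500.7 232.4  38. ]
 [414.5 249.8  38. ]] -11.375031697292554
handle side [[501.1 229.6  38. ]
 [415.9 251.   38. ]] -14.080082267976124
```

```bash
cat >> h.py <<'E'
from scipy.spatial.transform import Rotation as Ro
def st():
    o=env.get_obs();R=Ro.from_quat(o["ee_rot"]).as_matrix();p=np.array(o["ee_pos"])
    print("t",round(float(o["time_s"]),2),"tcp",p.round(1),"grasp",(p+159*R[:,1]).round(1),"open",round(float(o["opening"]),1),"F",np.round(o["contact_force"],1))
    print("q",np.round(o["qpos"],2)," jaw",R[:,0].round(3)," yaw jaw deg",np.degrees(np.arctan2(R[1,0],R[0,0])).round(2)," finger",R[:,1].round(3))
    return o,R,p
def need(p1,jawdeg=None,finger=(0,0,-1),zflip=1):
    "shift units & rotvec units from current to grasp point p1 w/ jaw yaw (mod 180)"
    o,R,p=st()
    if jawdeg is None: R1=R
    else:
        best=None
        for a in(jawdeg,jawdeg+180):
            j=np.array([np.cos(np.radians(a)),np.sin(np.radians(a)),0]);f=np.array(finger,float)
            R1=np.c_[j,f,np.cross(j,f)];rv=Ro.from_matrix(R1@R.T).as_rotvec()
            if best is None or np.linalg.norm(rv)<np.linalg.norm(best[0]):best=(rv,R1)
            print("  alt",(np.degrees(rv)/6).round(2))
        R1=best[1]
    tcp=np.array(p1)-159*R1[:,1]
    print("shift",((tcp-p)/40).round(2))
E
python3 -c "
from h import *
need((449,243,120),77.5)
T=np.load('top0.npz')
W=cloud(T)
print('oven',[W[y,x].round(0).tolist() for x,y in((300,120),(300,140),(380,115),(380,150),(228,150),(300,158))])
print('balance',W[200,530].round(0),'timer',W[186,209].round(0))
"
```

```text
t 0.2 tcp [ 178.8 -624.7  404.1] grasp [ 178.8 -624.5  245.1] open 91.6 F [-0.7 -0.6  0.6]
q [ 1.56  0.5  -0.43  1.55  0.22  1.14 -0.21]  jaw [ 0.275 -0.961 -0.001]  yaw jaw deg -74.03  finger [-0.     0.001 -1.   ]
  alt [-0.000e+00 -2.000e-02  2.525e+01]
  alt [-0.01  0.   -4.75]
shift [ 6.76 21.69 -3.13]
oven [[721.0, 143.0, 261.0], [718.0, 150.0, 149.0], [723.0, -49.0, 265.0], [736.0, -89.0, 3.0], [745.0, 371.0, 33.0], [711.0, 157.0, 29.0]]
balance [ 540. -474.   84.] timer [641. 431.  15.]
```

>>> {"name": "arm_command", "arguments": {"rows": [[[0.8, 0.5, 0], [0, 0, 0]], [[1.7, 1.0, 0], [0, 0, 0]], [[2.6, 1.6, 0], [0, 0, 0]], [[3.5, 2.2, 0], [0, 0, 0]], [[4.3, 2.8, 0], [0, 0, 0]], [[5.1, 3.4, 0], [0, 0, 0]], [[5.7, 4.1, 0], [0, 0, 0]], [[6.2, 4.9, 0], [0, 0, 0]]], "grip": 100}}

```text
time_s: 1.0
ee_pos: [428.3, -427.8, 404.5]
ee_rot: [-0.565, 0.425, -0.426, 0.565]
contact_force: [0.8, -0.5, -0.1]
opening: 91.7
```

>>> {"name": "arm_command", "arguments": {"rows": [[[0.6, 1.0, 0], [0, 0, 0]], [[1.1, 2.0, 0], [0, 0, 0]], [[1.5, 3.1, 0], [0, 0, 0]], [[1.8, 4.2, 0], [0, 0, 0]], [[2.0, 5.3, 0], [0, 0, 0]], [[2.0, 6.4, 0], [0, 0, 0]], [[2.0, 7.5, 0], [0, 0, 0]], [[2.0, 8.6, 0], [0, 0, 0]]]}}

```text
time_s: 1.8
ee_pos: [506.6, -83.1, 404.8]
ee_rot: [0.565, -0.426, 0.426, -0.565]
contact_force: [1.1, 0.3, -0.2]
opening: 91.6
```

```bash
python3 -c "
from h import *
need((449,243,120),77.5)"
```

```text
t 1.8 tcp [506.6 -83.1 404.8] grasp [506.6 -83.1 245.8] open 91.6 F [ 1.1  0.3 -0.2]
q [ 0.68  0.29 -0.67  1.88  0.21  1.04 -1.37]  jaw [ 0.275 -0.961  0.   ]  yaw jaw deg -74.02  finger [ 0. -0. -1.]
  alt [-0.    0.   25.25]
  alt [ 0.    0.   -4.75]
shift [-1.44  8.15 -3.14]
```

>>> {"name": "arm_command", "arguments": {"rows": [[[0, 0.5, 0], [0, 0, 1.4]], [[0, 1.0, 0], [0, 0, 2.8]], [[0, 1.5, 0], [0, 0, 4.2]], [[0, 2.0, 0], [0, 0, 5.6]], [[0, 2.5, 0], [0, 0, 7.0]], [[0, 3.0, 0], [0, 0, 8.4]], [[0, 3.5, 0], [0, 0, 9.8]], [[0, 4.0, 0], [0, 0, 11.2]]]}}

```text
time_s: 2.6
ee_pos: [506.7, 75.8, 404.7]
ee_rot: [0.706, -0.04, 0.04, -0.706]
contact_force: [0.5, -0.3, -1.0]
opening: 92.2
```

>>> {"name": "arm_command", "arguments": {"rows": [[[-0.2, 0.5, 0], [0, 0, 1.4]], [[-0.4, 1.0, 0], [0, 0, 2.8]], [[-0.6, 1.5, 0], [0, 0, 4.2]], [[-0.8, 2.0, 0], [0, 0, 5.6]], [[-1.0, 2.5, 0], [0, 0, 7.0]], [[-1.2, 3.0, 0], [0, 0, 8.4]], [[-1.4, 3.5, 0], [0, 0, 9.8]], [[-1.4, 4.0, 0], [0, 0, 11.2]]]}}

```text
time_s: 3.4
ee_pos: [449.9, 235.8, 404.7]
ee_rot: [0.61, 0.357, -0.358, -0.61]
contact_force: [0.4, -0.0, -0.2]
opening: 92.0
```

```bash
python3 -c "
from h import *
need((449,243,120),77.5)
s=env.snapshot('top');crop(s,'t2',220,100,420,290,4)
"
```

```text
t 3.4 tcp [449.9 235.8 404.7] grasp [449.9 235.7 245.7] open 92.0 F [ 0.4 -0.  -0.2]
q [ 0.44  0.49 -1.24  1.89  0.51  1.14  0.07]  jaw [ 0.489  0.873 -0.001]  yaw jaw deg 60.75  finger [-0.    -0.001 -1.   ]
  alt [0.01 0.   2.79]
  alt [ 0.000e+00 -1.000e-02 -2.721e+01]
shift [-0.02  0.18 -3.14]
```

View pics/t2.png

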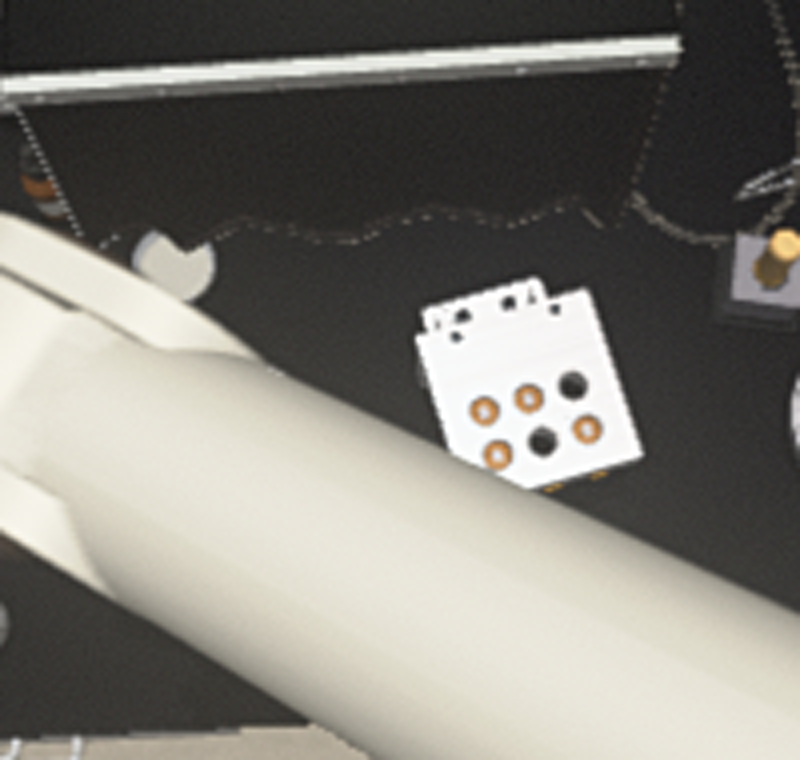

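>>> {"name": "arm_command", "arguments": {"rows": [[[0, 0.2, -0.6], [0, 0, 0.9]], [[0, 0.2, -1.2], [0, 0, 1.8]], [[0, 0.2, -1.9], [0, 0, 2.8]], [[0, 0.2, -2.7], [0, 0, 2.8]], [[0, 0.2, -3.3], [0, 0, 2.8]], [[0, 0.2, -3.7], [0, 0, 2.8]], [[0, 0.2, -3.8], [0, 0, 2.8]]], "grip": 70}}

```text
time_s: 4.15
ee_pos: [450.6, 242.5, 251.2]
ee_rot: [-0.553, -0.44, 0.442, 0.553]
contact_force: [0.1, -0.3, 0.1]
opening: 64.2
```

```bash
python3 -c "
from h import *
need((449,243,31),77.5)
s=env.snapshot('side');crop(s,'s2',220,120,420,260,4)
s=env.snapshot('top');crop(s,'t3',220,120,420,290,4)
"
```

```text
t 4.15 tcp [450.6 242.5 251.2] grasp [450.2 242.3  92.2] open 64.2 F [ 0.1 -0.3  0.1]
q [ 0.27  0.72 -1.07  2.    0.81  0.93  0.12]  jaw [ 0.223  0.975 -0.002]  yaw jaw deg 77.12  finger [-0.002 -0.001 -1.   ]
  alt [ 0.01 -0.02  0.06]
  alt [-4.000e-02 -2.000e-02 -2.994e+01]
shift [-0.04  0.01 -1.53]
```

View pics/s2.png

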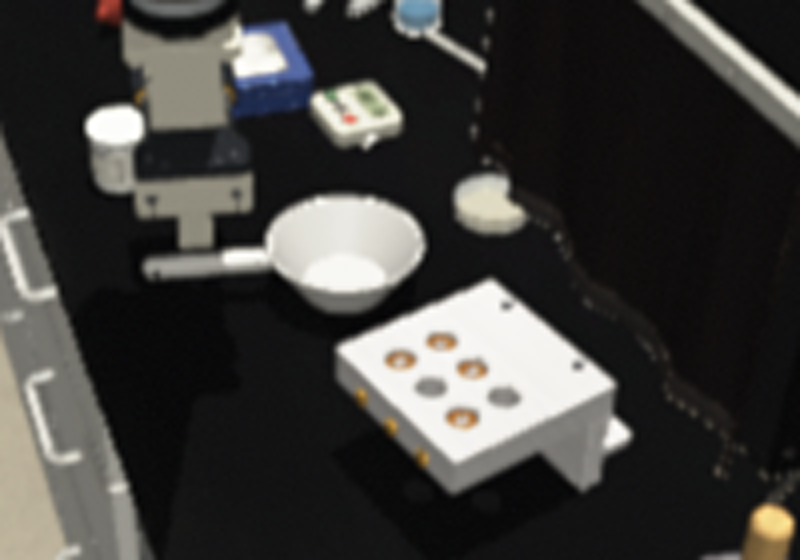

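View pics/t3.png

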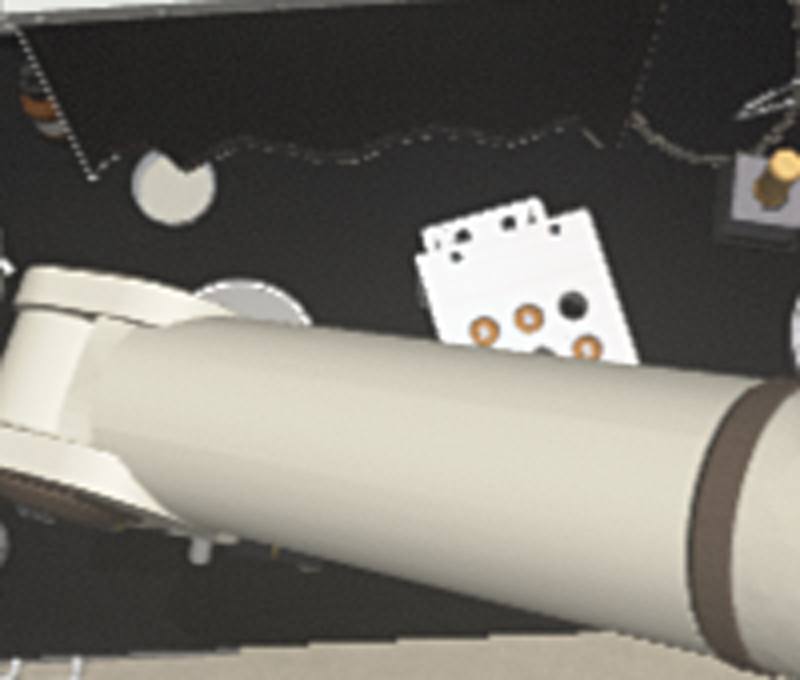

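>>> {"name": "arm_command", "arguments": {"rows": [[[0, 0, -0.5], [0, 0, 0]], [[0, 0, -1.0], [0, 0, 0]], [[0, 0, -1.4], [0, 0, 0]], [[0, 0, -1.5], [0, 0, 0]], [[0, 0, -1.5], [0, 0, 0]]]}}

```text
time_s: 4.75
ee_pos: [451.0, 243.3, 192.9]
ee_rot: [-0.553, -0.441, 0.441, 0.553]
contact_force: [-0.2, 0.3, 1.3]
opening: 64.3
```

>>> {"name": "arm_command", "arguments": {"rows": [[[0, 0, 0], [0, 0, 0]], [[0, 0, 0], [0, 0, 0]], [[0, 0, 0], [0, 0, 0]], [[0, 0, 0], [0, 0, 0]], [[0, 0, 0], [0, 0, 0]], [[0, 0, 0], [0, 0, 0]], [[0, 0, 0], [0, 0, 0]]], "grip": 0}}

```text
time_s: 5.45
ee_pos: [450.9, 243.2, 192.8]
ee_rot: [-0.553, -0.441, 0.441, 0.553]
contact_force: [-0.5, 0.9, 0.3]
opening: 13.7
```

>>> {"name": "arm_command", "arguments": {"rows": [[[0, 0, 0.1], [0, 0, 0]], [[0, 0, 0.2], [0, 0, 0]], [[0, 0, 0.2], [0, 0, 0]]]}}

```text
time_s: 5.75
ee_pos: [450.9, 243.2, 201.1]
ee_rot: [-0.553, -0.441, 0.441, 0.553]
contact_force: [-0.1, 0.8, -1.7]
opening: 14.2
```

```bash
python3 -c "
from h import *
st()
s=env.snapshot('side');crop(s,'s3',220,120,420,260,4)
"
```

```text
t 5.75 tcp [450.9 243.2 201.1] grasp [451.  243.2  42.1] open 14.2 F [-0.1  0.8 -1.7]
q [ 0.21  0.79 -0.98  2.01  0.9   0.85  0.06]  jaw [0.222 0.975 0.   ]  yaw jaw deg 77.17  finger [ 0.  0. -1.]
```

View pics/s3.png

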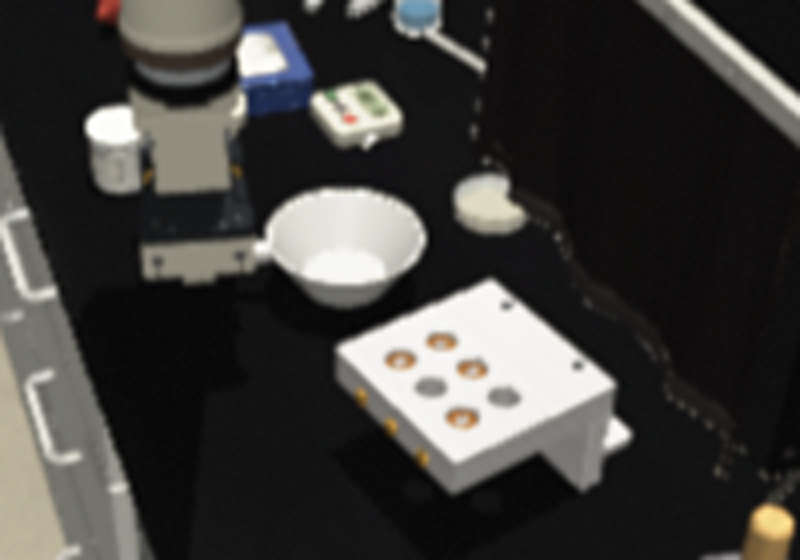

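>>> {"name": "arm_command", "arguments": {"rows": [[[-0.15, -0.4, 0], [0, 0, 0.6]], [[-0.3, -0.9, 0], [0, 0, 1.2]], [[-0.45, -1.4, 0], [0, 0, 1.9]], [[-0.6, -1.9, 0], [0, 0, 2.6]], [[-0.75, -2.4, 0], [0, 0, 3.3]], [[-0.9, -2.8, 0], [0, 0, 4.0]], [[-0.92, -3.2, 0], [0, 0, 4.4]], [[-0.92, -3.25, 0], [0, 0, 4.4]]]}}

```text
time_s: 6.6
ee_pos: [413.8, 111.0, 200.3]
ee_rot: [-0.438, -0.554, 0.556, 0.438]
contact_force: [-0.8, -0.0, -1.9]
opening: 13.4
```

```bash
python3 -c "
from h import *
need((444.7,-13.6,42),103.5)
s=env.snapshot('side');crop(s,'s4',220,120,420,260,4)
s=env.snapshot('top');crop(s,'t4',220,120,420,290,4)
"
```

```text
t 6.6 tcp [413.8 111.  200.3] grasp [413.5 110.7  41.3] open 13.4 F [-0.8 -0.  -1.9]
q [ 0.57  0.75 -1.1   2.21  0.99  0.82  0.61]  jaw [-0.232  0.973 -0.002]  yaw jaw deg 103.43  finger [-0.001 -0.002 -1.   ]
  alt [ 0.02 -0.01  0.01]
  alt [-2.000e-02 -3.000e-02 -2.999e+01]
shift [ 0.77 -3.12  0.02]
```

View pics/s4.png

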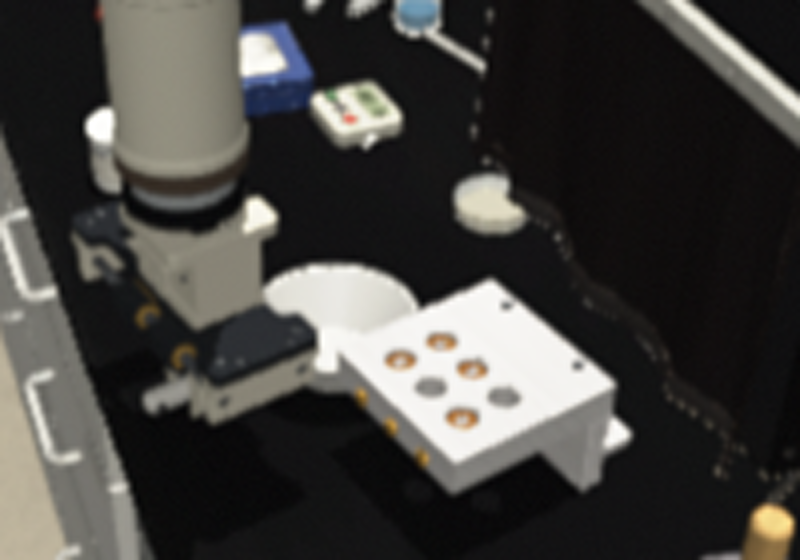

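View pics/t4.png

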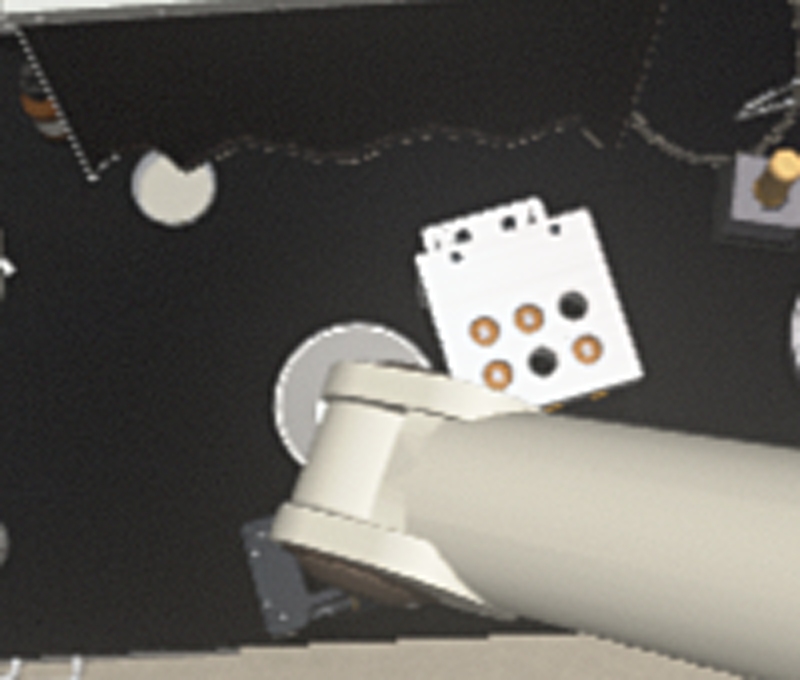

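```bash
python3 -c "
from h import *
T=np.load('top0.npz')
p=np.array([(276,400),(284,367),(310,338),(358,323),(400,334),(430,362),(303,463)])/4+[220,120]-.4
P=ray(T,p,50)[:,:2]
A=np.c_[2*P,np.ones(len(P))];x=np.linalg.lstsq(A,(P**2).sum(1),rcond=None)[0];c=x[:2];print(c,np.sqrt(x[2]+c@c),c-[413.5,110.7],np.linalg.norm(c-[413.5,110.7]))
print(np.degrees(np.arctan2(*(c-[413.5,110.7])[::-1])))
"
```

```text
[517.13656658 135.87666206] 57.784118217134996 [103.63656658  25.17666206] 106.6508426876912
13.654481545765744
```

>>> {"name": "arm_command", "arguments": {"rows": [[[0.1, -0.4, 0], [0, 0, 0]], [[0.2, -0.8, 0], [0, 0, 0]], [[0.31, -1.2, 0], [0, 0, 0]], [[0.42, -1.6, 0], [0, 0, 0]], [[0.52, -2.0, 0], [0, 0, 0]], [[0.63, -2.4, 0], [0, 0, 0]], [[0.73, -2.8, 0], [0, 0, 0]], [[0.81, -3.1, 0], [0, 0, 0]]]}}

```text
time_s: 7.5
ee_pos: [447.2, -10.9, 200.9]
ee_rot: [0.438, 0.556, -0.555, -0.437]
contact_force: [-0.2, -0.5, -2.1]
opening: 13.9
```

```bash
python3 -c "
from h import *
need((446.1,-13.6,34),103.5)
s=env.snapshot('side');crop(s,'s5',220,120,420,260,4)
"
```

```text
t 7.5 tcp [447.2 -10.9 200.9] grasp [447.4 -10.8  41.9] open 13.9 F [-0.2 -0.5 -2.1]
q [ 0.84  0.77 -1.09  2.16  0.98  0.84  0.92]  jaw [-0.234  0.972  0.   ]  yaw jaw deg 103.56  finger [ 0.001  0.    -1.   ]
  alt [-0.    0.01 -0.01]
  alt [-1.000e-02 -0.000e+00  2.999e+01]
shift [-0.03 -0.07 -0.2 ]
```

View pics/s5.png

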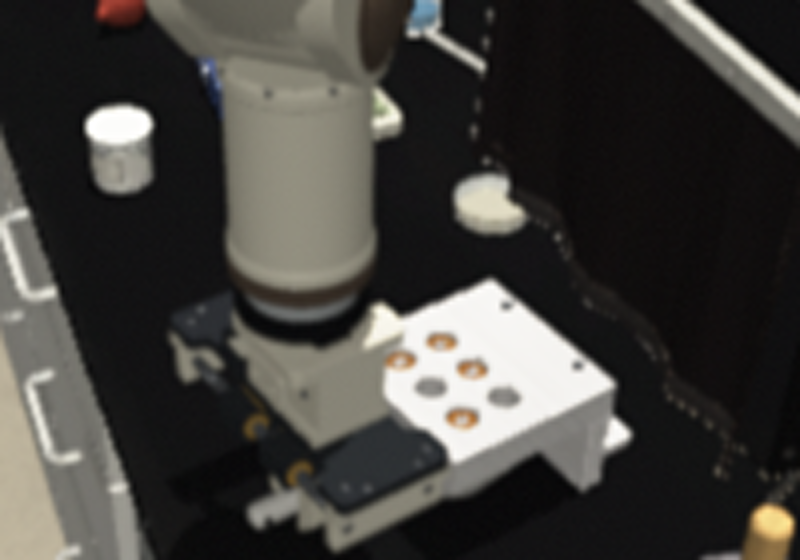

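Lower, release, and lift straight up.

>>> {"name": "arm_command", "arguments": {"rows": [[[-0.03, -0.07, -0.1], [0, 0, 0]], [[-0.03, -0.07, -0.18], [0, 0, 0]], [[-0.03, -0.07, -0.2], [0, 0, 0]], [[-0.03, -0.07, -0.2], [0, 0, 0]]]}}

```text
time_s: 7.95
ee_pos: [445.1, -13.1, 192.8]
ee_rot: [-0.437, -0.556, 0.556, 0.437]
contact_force: [-1.3, -1.0, 0.4]
opening: 13.9
```

>>> {"name": "arm_command", "arguments": {"rows": [[[0, 0, 0], [0, 0, 0]], [[0, 0, 0], [0, 0, 0]], [[0, 0, 0], [0, 0, 0]], [[0, 0, 0], [0, 0, 0]], [[0, 0, 0], [0, 0, 0]]], "grip": 40}}

```text
time_s: 8.45
ee_pos: [445.4, -13.7, 192.8]
ee_rot: [0.437, 0.556, -0.556, -0.437]
contact_force: [-0.2, 0.3, -0.1]
opening: 36.8
```

```bash
python3 -c "
from h import *
st()
s=env.snapshot('side');crop(s,'s6',220,120,420,260,4)
"
```

```text
t 8.45 tcp [445.4 -13.7 192.8] grasp [445.4 -13.6  33.8] open 36.8 F [-0.2  0.3 -0.1]
q [ 0.84  0.78 -1.07  2.17  1.    0.83  0.91]  jaw [-0.235  0.972  0.   ]  yaw jaw deg 103.57  finger [ 0.  0. -1.]
```

View pics/s6.png

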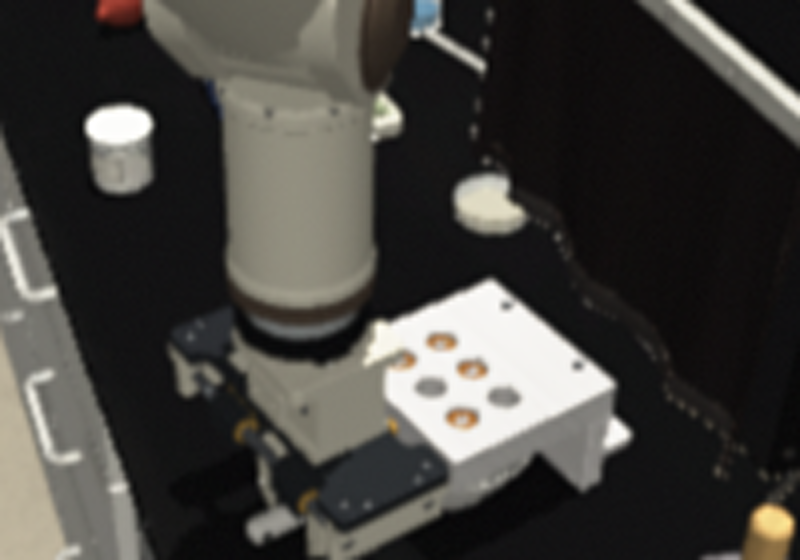

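>>> {"name": "arm_command", "arguments": {"rows": [[[0, 0, 0.6], [0, 0, 0]], [[0, 0, 1.4], [0, 0, 0]], [[0, 0, 2.4], [0, 0, 0]], [[0, 0, 3.4], [0, 0, 0]], [[0, 0, 4.4], [0, 0, 0]], [[0.4, -0.4, 4.6], [0, 0, 1.0]], [[1.0, -0.9, 4.6], [0, 0, 2.0]], [[1.8, -1.5, 4.6], [0, 0, 3.0]]]}}

```text
time_s: 9.3
ee_pos: [517.5, -74.2, 377.4]
ee_rot: [-0.344, -0.618, 0.619, 0.343]
contact_force: [0.8, 0.4, 0.9]
opening: 36.3
```

>>> {"name": "arm_command", "arguments": {"rows": [[[0.9, -0.6, 0], [0, 0, 1.0]], [[1.8, -1.2, 0], [0, 0, 2.0]], [[2.7, -1.8, 0], [0, 0, 3.0]], [[3.5, -2.3, 0], [0, 0, 3.0]], [[3.7, -2.4, 0], [0, 0, 3.0]]]}}

```text
time_s: 9.8
ee_pos: [667.5, -173.1, 375.4]
ee_rot: [0.246, 0.663, -0.663, -0.246]
contact_force: [0.9, 0.2, 0.5]
opening: 36.7
```

```bash
python3 -c "
from h import *
need((664,-170.5,68),140)
s=env.snapshot('side');crop(s,'s7',220,120,480,320,3)
"
```

```text
t 9.8 tcp [ 667.5 -173.1  375.4] grasp [ 667.6 -173.   216.4] open 36.7 F [0.9 0.2 0.5]
q [ 0.93  0.95 -1.3   1.45  0.92  1.42  2.05]  jaw [-0.758  0.652  0.   ]  yaw jaw deg 139.28  finger [ 0.     0.001 -1.   ]
  alt [-0.    0.    0.12]
  alt [ 0.000e+00  1.000e-02 -2.988e+01]
shift [-0.09  0.06 -3.71]
```

View pics/s7.png

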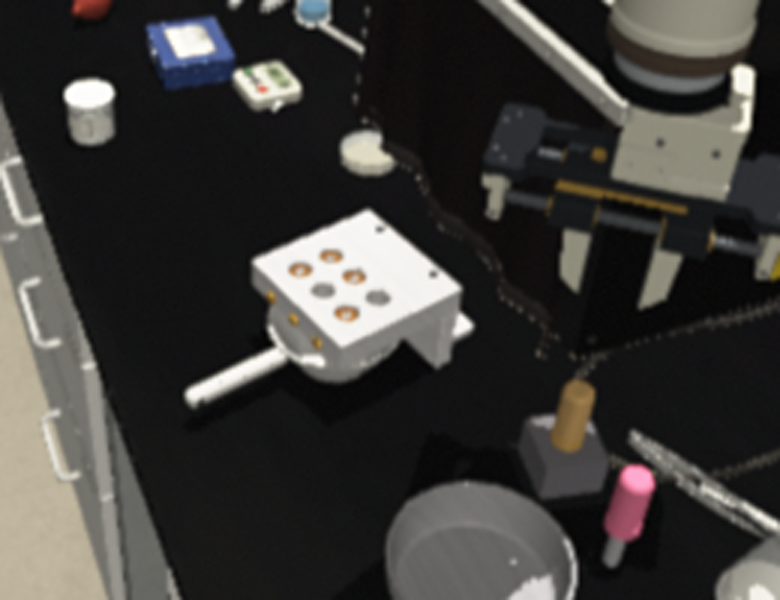

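>>> {"name": "arm_command", "arguments": {"rows": [[[-0.09, 0.06, -0.5], [0, 0, 0.1]], [[-0.09, 0.06, -1.2], [0, 0, 0.1]], [[-0.09, 0.06, -1.9], [0, 0, 0.1]], [[-0.09, 0.06, -2.3], [0, 0, 0.1]], [[-0.09, 0.06, -2.4], [0, 0, 0.1]], [[-0.09, 0.06, -2.4], [0, 0, 0.1]]], "grip": 55}}

```text
time_s: 10.45
ee_pos: [661.2, -166.8, 280.5]
ee_rot: [0.24, 0.665, -0.665, -0.241]
contact_force: [0.4, 0.1, 1.1]
opening: 50.3
```

```bash
python3 -c "
from h import *
need((664,-170.5,69),140)
s=env.snapshot('side');crop(s,'s8',360,180,480,270,6)
"
```

```text
t 10.45 tcp [ 661.2 -166.8  280.5] grasp [ 661.1 -166.7  121.5] open 50.3 F [0.4 0.1 1.1]
q [ 0.92  1.04 -1.23  1.54  1.    1.3   2.  ]  jaw [-0.769  0.64   0.001]  yaw jaw deg 140.23  finger [-0.001  0.001 -1.   ]
  alt [-0.   -0.01 -0.04]
  alt [ 1.000e-02 -1.000e-02  2.996e+01]
shift [ 0.07 -0.09 -1.31]
```

View pics/s8.png

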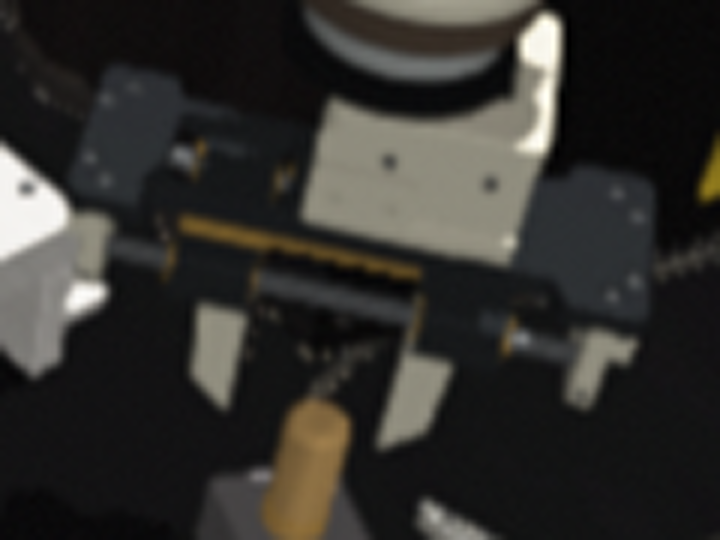

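>>> {"name": "arm_command", "arguments": {"rows": [[[0.07, -0.09, -0.4], [0, 0, 0]], [[0.07, -0.09, -0.8], [0, 0, 0]], [[0.07, -0.09, -1.1], [0, 0, 0]], [[0.07, -0.09, -1.28], [0, 0, 0]], [[0.07, -0.09, -1.3], [0, 0, 0]], [[0.07, -0.09, -1.3], [0, 0, 0]]]}}

```text
time_s: 11.1
ee_pos: [664.5, -170.7, 228.5]
ee_rot: [0.241, 0.665, -0.665, -0.241]
contact_force: [-0.7, 1.3, -0.0]
opening: 50.6
```

```bash
python3 -c "
from h import *
need((664,-170.5,69),140)
s=env.snapshot('side');crop(s,'s9',360,180,480,270,6)
"
```

```text
t 11.1 tcp [ 664.5 -170.7  228.5] grasp [ 664.5 -170.6   69.5] open 50.6 F [-0.7  1.3 -0. ]
q [ 0.9   1.09 -1.18  1.55  1.05  1.24  1.98]  jaw [-0.768  0.64   0.001]  yaw jaw deg 140.19  finger [-0.     0.001 -1.   ]
  alt [-0.   -0.   -0.03]
  alt [ 0.000e+00 -1.000e-02  2.997e+01]
shift [-0.01  0.   -0.01]
```

View pics/s9.png

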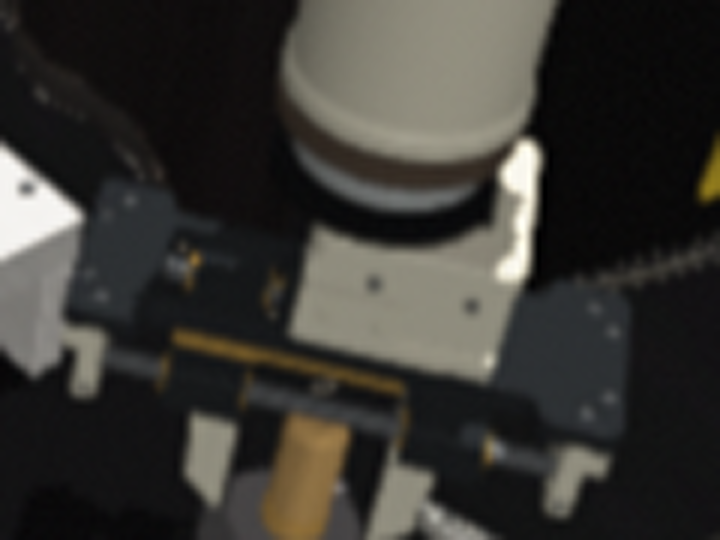

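Rod sits between the fingers (crop ~(310,470)). Close.

>>> {"name": "arm_command", "arguments": {"rows": [[[0, 0, 0], [0, 0, 0]], [[0, 0, 0], [0, 0, 0]], [[0, 0, 0], [0, 0, 0]], [[0, 0, 0], [0, 0, 0]], [[0, 0, 0], [0, 0, 0]], [[0, 0, 0], [0, 0, 0]]], "grip": 0}}

```text
time_s: 11.75
ee_pos: [664.6, -170.9, 229.0]
ee_rot: [-0.241, -0.665, 0.665, 0.241]
contact_force: [0.2, -0.9, 1.6]
opening: 23.3
```

```bash
python3 -c "
from h import *
o,R,p=st();print(o['moment'])
"
```

```text
t 11.75 tcp [ 664.6 -170.9  229. ] grasp [ 664.6 -171.    70. ] open 23.3 F [ 0.2 -0.9  1.6]
q [ 0.9   1.09 -1.18  1.55  1.05  1.24  1.98]  jaw [-0.768  0.64  -0.   ]  yaw jaw deg 140.17  finger [ 0. -0. -1.]
[ 0.0704496  -0.01579429  0.00180722]
```

>>> {"name": "arm_command", "arguments": {"rows": [[[0, 0, 0.3], [0, 0, 0]], [[0, 0, 0.8], [0, 0, 0]], [[0, 0, 1.4], [0, 0, 0]], [[0, 0, 2.0], [0, 0, 0]], [[0, 0, 2.6], [0, 0, 0]], [[0, 0, 3.0], [0, 0, 0]], [[0, 0, 3.0], [0, 0, 0]], [[0, 0, 3.0], [0, 0, 0]]]}}

```text
time_s: 12.55
ee_pos: [664.4, -171.0, 349.1]
ee_rot: [-0.241, -0.665, 0.665, 0.241]
contact_force: [-0.2, -0.3, -2.1]
opening: 23.2
```

```bash
python3 -c "
from h import *
st()
S=np.load('side0.npz')
s=env.snapshot('side');crop(s,'s10',340,150,460,260,6)
s=env.snapshot('top');crop(s,'t10',320,120,480,240,5)
"
```

```text
t 12.55 tcp [ 664.4 -171.   349.1] grasp [ 664.5 -171.1  190.1] open 23.2 F [-0.2 -0.3 -2.1]
q [ 0.93  0.97 -1.28  1.48  0.94  1.38  2.04]  jaw [-0.768  0.641 -0.001]  yaw jaw deg 140.17  finger [ 0.    -0.001 -1.   ]
```

View pics/s10.png

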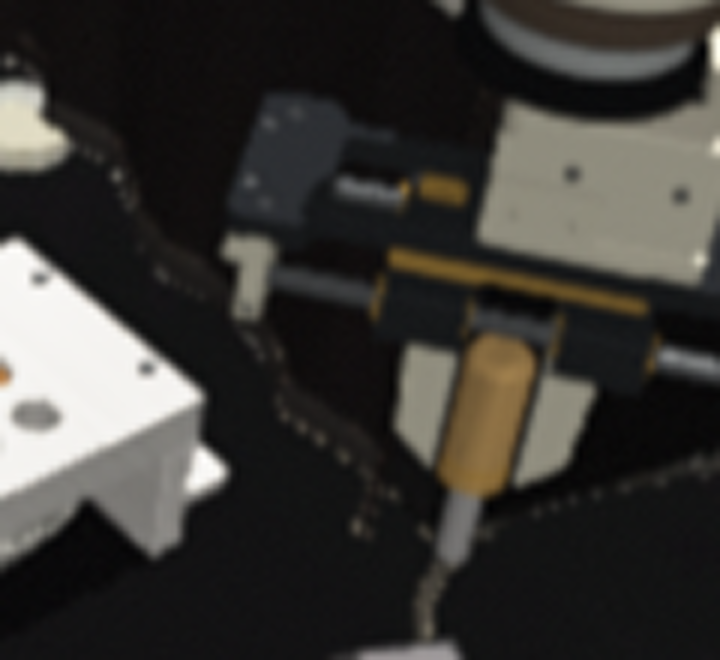

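View pics/t10.png

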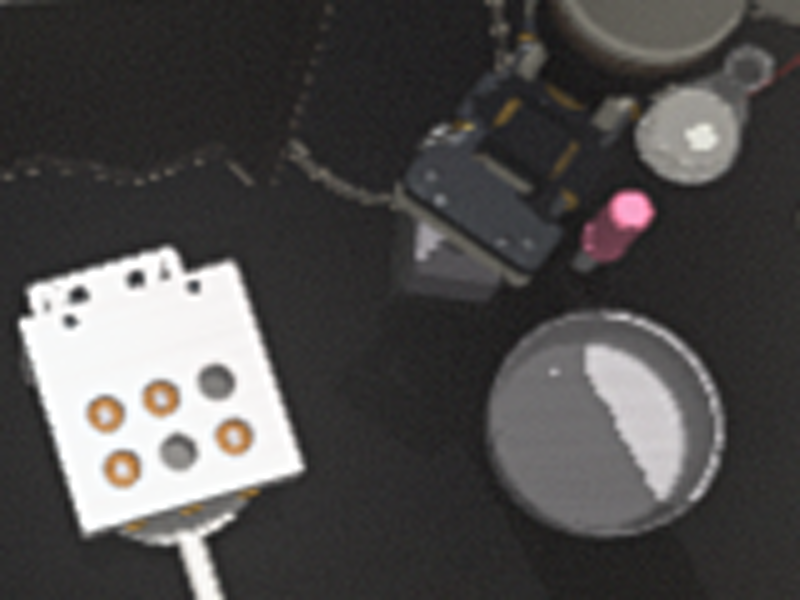

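```bash
python3 -c "
from h import *
S=np.load('side0.npz')
print(proj(S,[664.5,-171,122]), ray(S,[[415.1,244.0]],122))
need((541.6,-23.6,190),140)
for n,b in zip((1,3,4,5),((527,39.7),(541.6,-23.6),(558,46.3),(565.3,15.3))): print(n,((np.array(b)-[664.5,-171])/40).round(2))
"
```

```text
[[414.15017465 242.15418687]] [[ 663.40791862 -176.50221856  122.        ]]
t 12.65 tcp [ 664.1 -171.2  347.5] grasp [ 663.8 -171.2  188.5] open 23.4 F [-0.  -0.4 -1.4]
q [ 0.93  0.97 -1.28  1.48  0.94  1.38  2.04]  jaw [-0.768  0.64   0.001]  yaw jaw deg 140.17  finger [-0.002 -0.    -1.   ]
  alt [ 0.   -0.02 -0.03]
  alt [ 0.03  0.   29.97]
shift [-3.06  3.69  0.04]
1 [-3.44  5.27]
3 [-3.07  3.68]
4 [-2.66  5.43]
5 [-2.48  4.66]
```

>>> {"name": "arm_command", "arguments": {"rows": [[[-0.4, 0.5, 0], [0, 0, 0]], [[-0.9, 1.1, 0], [0, 0, 0]], [[-1.5, 1.8, 0], [0, 0, 0]], [[-2.1, 2.5, 0], [0, 0, 0]], [[-2.6, 3.1, 0], [0, 0, 0]], [[-2.95, 3.55, 0], [0, 0, 0]], [[-3.07, 3.7, 0], [0, 0, 0]], [[-3.07, 3.7, 0], [0, 0, 0]]]}}

```text
time_s: 13.45
ee_pos: [541.3, -22.5, 348.2]
ee_rot: [-0.24, -0.665, 0.665, 0.24]
contact_force: [0.5, -0.4, -1.1]
opening: 23.6
```

>>> {"name": "arm_command", "arguments": {"rows": [[[0, 0, -0.3], [0, 0, 0]], [[0, 0, -0.6], [0, 0, 0]], [[0, 0, -0.7], [0, 0, 0]], [[0, 0, -0.7], [0, 0, 0]]]}}

```text
time_s: 13.85
ee_pos: [541.6, -23.5, 319.3]
ee_rot: [-0.24, -0.665, 0.665, 0.242]
contact_force: [0.3, 0.2, -1.1]
opening: 23.8
```

```bash
python3 -c "
from h import *
need((541.7,-23.2,162),140)
s=env.snapshot('side');crop(s,'s11',290,150,390,240,8)
s=env.snapshot('top');crop(s,'t11',300,120,420,220,6)
"
```

```text
t 13.85 tcp [541.6 -23.5 319.3] grasp [541.2 -23.5 160.3] open 23.8 F [ 0.3  0.2 -1.1]
q [ 0.93  0.85 -1.36  1.88  0.9   1.21  1.7 ]  jaw [-0.767  0.641  0.002]  yaw jaw deg 140.13  finger [-0.002  0.    -1.   ]
  alt [-0.   -0.02 -0.02]
  alt [ 3.000e-02 -1.000e-02  2.998e+01]
shift [0.   0.01 0.04]
```

View pics/s11.png

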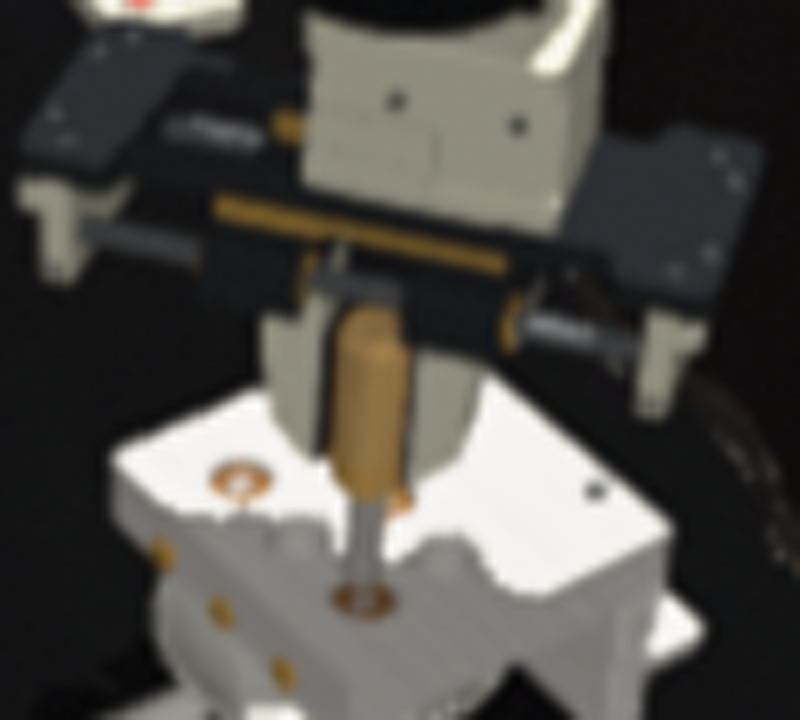

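View pics/t11.png

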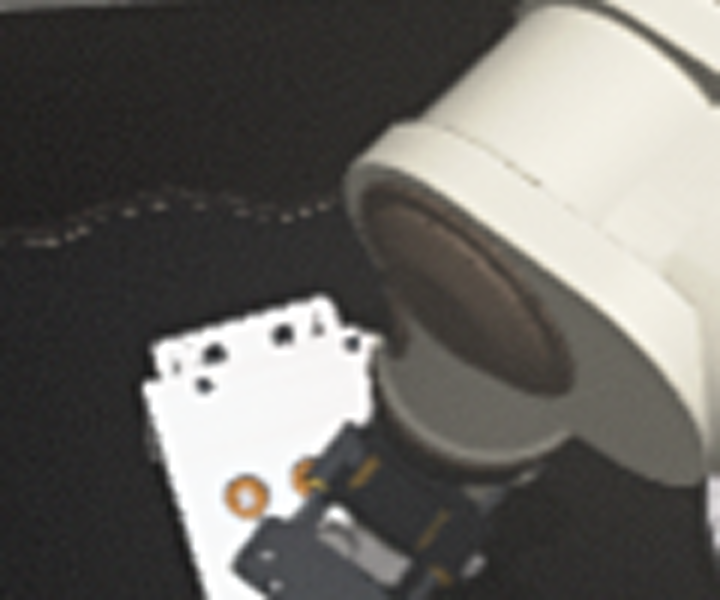

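>>> {"name": "arm_command", "arguments": {"rows": [[[0, 0, -0.15], [0, 0, 0]], [[0, 0, -0.25], [0, 0, 0]], [[0, 0, -0.35], [0, 0, 0]], [[0, 0, -0.45], [0, 0, 0]], [[0, 0, -0.55], [0, 0, 0]], [[0, 0, -0.65], [0, 0, 0]], [[0, 0, -0.75], [0, 0, 0]], [[0, 0, -0.85], [0, 0, 0]]]}}

```text
time_s: 14.75
ee_pos: [541.6, -23.0, 286.1]
ee_rot: [-0.241, -0.665, 0.665, 0.241]
contact_force: [0.1, 0.7, -0.8]
opening: 23.3
```

>>> {"name": "arm_command", "arguments": {"rows": [[[0, 0, -0.1], [0, 0, 0]], [[0, 0, -0.1], [0, 0, 0]]]}}

```text
time_s: 14.95
ee_pos: [541.4, -23.0, 281.9]
ee_rot: [-0.24, -0.665, 0.665, 0.241]
contact_force: [-0.3, -0.8, -0.9]
opening: 23.6
```

```bash
python3 -c "
from h import *
st()
s=env.snapshot('side');crop(s,'s12',270,130,390,240,7)
"
```

```text
t 14.95 tcp [541.4 -23.  281.9] grasp [541.2 -23.  122.9] open 23.6 F [-0.3 -0.8 -0.9]
q [ 0.9   0.89 -1.3   1.91  0.95  1.16  1.67]  jaw [-0.768  0.64   0.001]  yaw jaw deg 140.17  finger [-0.001  0.    -1.   ]
```

View pics/s12.png

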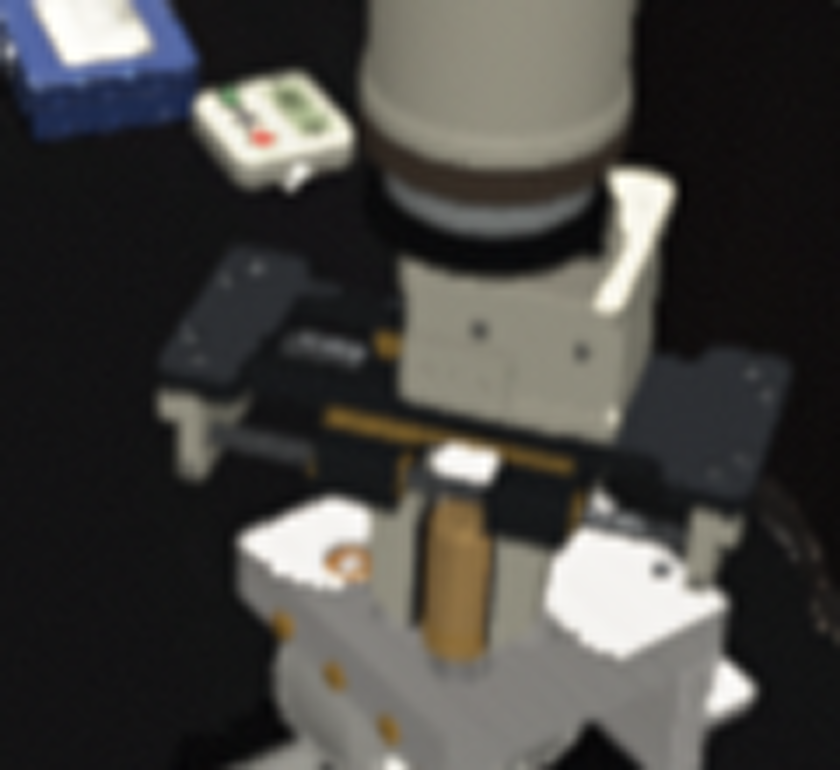

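>>> {"name": "arm_command", "arguments": {"rows": [[[0, 0, 0.5], [0, 0, 0]], [[0, 0, 1.0], [0, 0, 0]], [[0, 0, 1.1], [0, 0, 0]], [[0.3, 0.45, 1.1], [0, 0, 0]], [[0.58, 0.95, 1.1], [0, 0, 0]], [[0.58, 0.95, 1.1], [0, 0, 0]], [[0.58, 0.95, 1.1], [0, 0, 0]]]}}

```text
time_s: 15.7
ee_pos: [564.9, 15.6, 327.4]
ee_rot: [-0.241, -0.665, 0.665, 0.24]
contact_force: [-0.5, -0.8, -1.6]
opening: 23.7
```

```bash
python3 -c "
from h import *
need((565.4,15.3,162),140)
s=env.snapshot('side');crop(s,'s13',270,130,390,240,7)
"
```

```text
t 15.7 tcp [564.9  15.6 327.4] grasp [565.   15.5 168.4] open 23.7 F [-0.5 -0.8 -1.6]
q [ 0.83  0.86 -1.34  1.82  0.89  1.23  1.66]  jaw [-0.769  0.64  -0.001]  yaw jaw deg 140.24  finger [ 0.001 -0.    -1.   ]
  alt [ 0.    0.01 -0.04]
  alt [-1.000e-02  1.000e-02  2.996e+01]
shift [ 0.01 -0.01 -0.16]
```

View pics/s13.png

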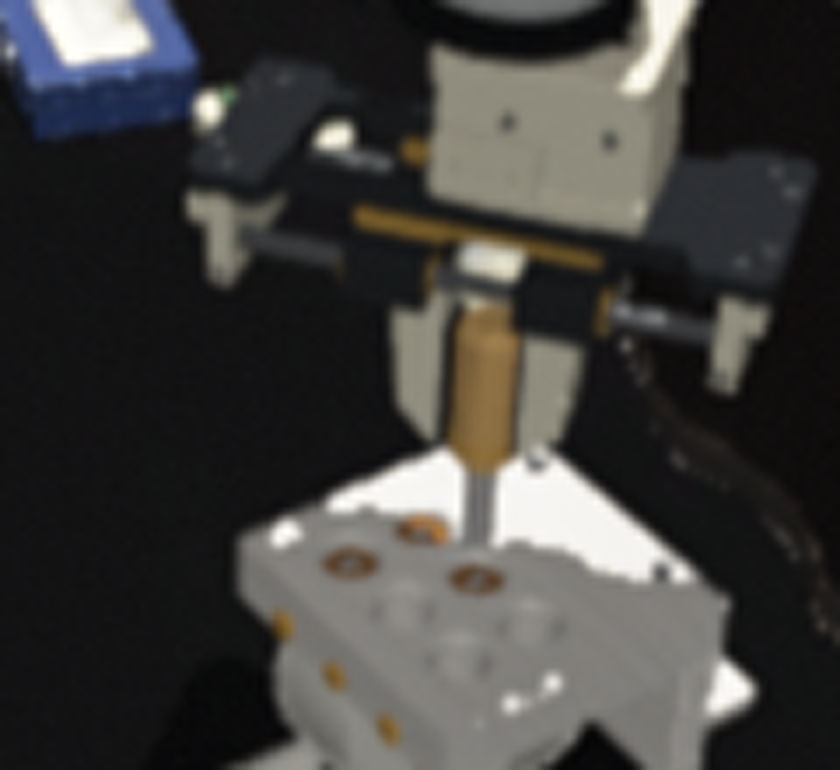

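>>> {"name": "arm_command", "arguments": {"rows": [[[0.01, -0.01, -0.35], [0, 0, 0]], [[0.01, -0.01, -0.5], [0, 0, 0]], [[0.01, -0.01, -0.6], [0, 0, 0]], [[0.01, -0.01, -0.7], [0, 0, 0]], [[0.01, -0.01, -0.8], [0, 0, 0]], [[0.01, -0.01, -0.95], [0, 0, 0]], [[0.01, -0.01, -1.15], [0, 0, 0]], [[0.01, -0.01, -1.15], [0, 0, 0]]]}}

```text
time_s: 16.55
ee_pos: [564.7, 14.6, 279.1]
ee_rot: [-0.24, -0.665, 0.665, 0.242]
contact_force: [-0.3, 0.0, -1.1]
opening: 23.5
```

>>> {"name": "arm_command", "arguments": {"rows": [[[0, 0, 0.5], [0, 0, 0]], [[0, 0, 1.0], [0, 0, 0]], [[0, 0, 1.15], [0, 0, 0]], [[-0.1, 0.4, 1.15], [0, 0, 0]], [[-0.19, 0.78, 1.15], [0, 0, 0]], [[-0.19, 0.78, 1.15], [0, 0, 0]], [[-0.19, 0.78, 1.15], [0, 0, 0]]]}}

```text
time_s: 17.25
ee_pos: [557.2, 47.0, 326.3]
ee_rot: [-0.24, -0.665, 0.665, 0.24]
contact_force: [-0.4, -1.3, -1.7]
opening: 23.6
```

```bash
python3 -c "
from h import *
need((557.9,46.4,162),140)
s=env.snapshot('side');crop(s,'s14',270,130,390,240,7)
"
```

```text
t 17.25 tcp [557.2  47.  326.3] grasp [557.1  46.8 167.3] open 23.6 F [-0.4 -1.3 -1.7]
q [ 0.78  0.85 -1.34  1.84  0.89  1.22  1.6 ]  jaw [-0.77   0.638  0.   ]  yaw jaw deg 140.33  finger [-0.001 -0.001 -1.   ]
  alt [ 0.01 -0.01 -0.05]
  alt [1.000e-02 1.000e-02 2.995e+01]
shift [ 0.02 -0.01 -0.13]
```

View pics/s14.png

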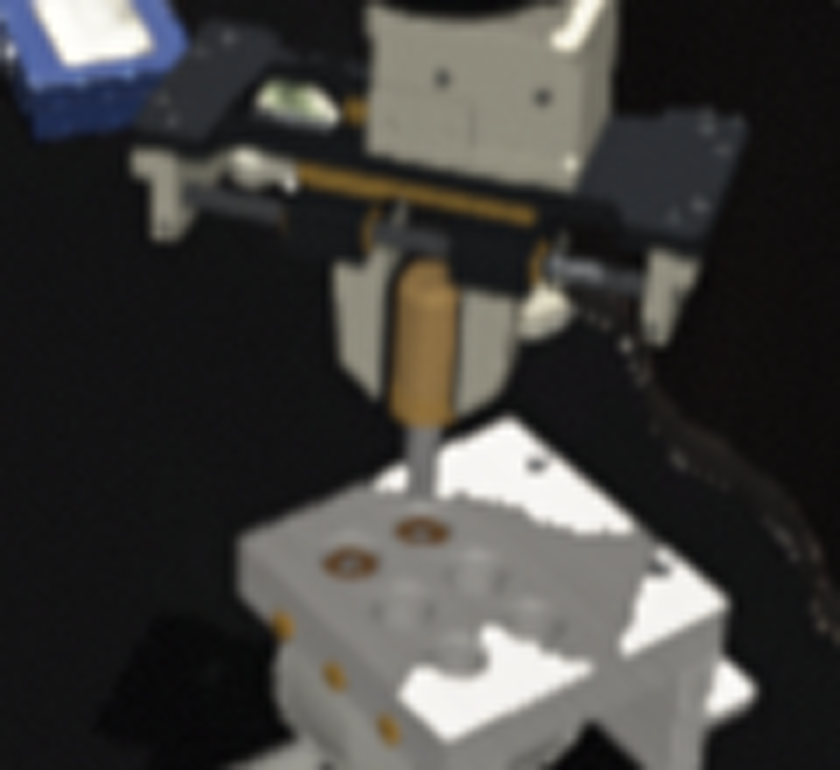

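>>> {"name": "arm_command", "arguments": {"rows": [[[0.02, 0, -0.35], [0, 0, 0]], [[0.02, 0, -0.5], [0, 0, 0]], [[0.02, 0, -0.6], [0, 0, 0]], [[0.02, 0, -0.7], [0, 0, 0]], [[0.02, 0, -0.8], [0, 0, 0]], [[0.02, 0, -0.95], [0, 0, 0]], [[0.02, 0, -1.13], [0, 0, 0]], [[0.02, 0, -1.13], [0, 0, 0]]]}}

```text
time_s: 18.1
ee_pos: [557.9, 45.6, 280.0]
ee_rot: [-0.24, -0.664, 0.665, 0.242]
contact_force: [-0.6, 0.3, -0.7]
opening: 23.2
```

>>> {"name": "arm_command", "arguments": {"rows": [[[0, 0, 0.5], [0, 0, 0]], [[0, 0, 1.0], [0, 0, 0]], [[0, 0, 1.15], [0, 0, 0]], [[-0.4, -0.1, 1.15], [0, 0, 0]], [[-0.78, -0.19, 1.15], [0, 0, 0]], [[-0.78, -0.19, 1.15], [0, 0, 0]], [[-0.78, -0.19, 1.15], [0, 0, 0]]]}}

```text
time_s: 18.8
ee_pos: [527.7, 38.1, 328.4]
ee_rot: [0.242, 0.665, -0.665, -0.24]
contact_force: [0.7, 0.6, 0.2]
opening: 23.8
```

```bash
python3 -c "
from h import *
need((526.8,39,162),140)
s=env.snapshot('side');crop(s,'s15',270,130,390,240,7)
"
```

```text
t 18.8 tcp [527.7  38.1 328.4] grasp [528.   38.  169.4] open 23.8 F [0.7 0.6 0.2]
q [ 0.84  0.81 -1.37  1.91  0.87  1.2   1.59]  jaw [-0.768  0.641 -0.002]  yaw jaw deg 140.15  finger [ 0.002 -0.001 -1.   ]
  alt [ 0.01  0.02 -0.03]
  alt [-3.000e-02  1.000e-02  2.997e+01]
shift [-0.02  0.02 -0.18]
```

View pics/s15.png

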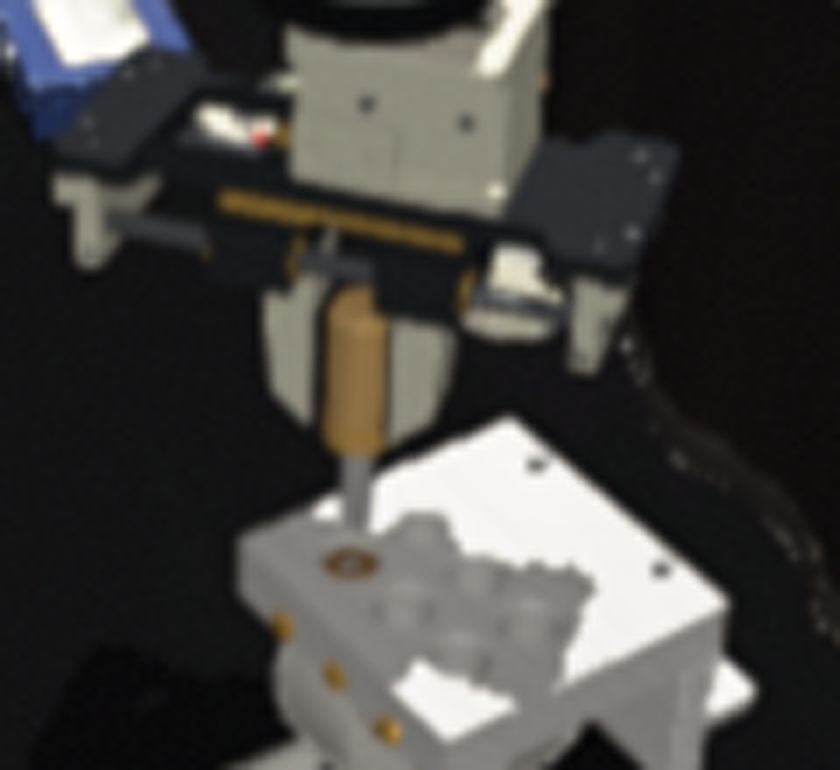

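>>> {"name": "arm_command", "arguments": {"rows": [[[-0.03, 0.02, -0.35], [0, 0, 0]], [[-0.03, 0.02, -0.5], [0, 0, 0]], [[-0.03, 0.02, -0.6], [0, 0, 0]], [[-0.03, 0.02, -0.7], [0, 0, 0]], [[-0.03, 0.02, -0.8], [0, 0, 0]], [[-0.03, 0.02, -0.95], [0, 0, 0]], [[-0.03, 0.02, -1.17], [0, 0, 0]], [[-0.03, 0.02, -1.17], [0, 0, 0]]]}}

```text
time_s: 19.65
ee_pos: [525.5, 38.7, 279.1]
ee_rot: [-0.24, -0.664, 0.665, 0.242]
contact_force: [0.1, -0.0, -2.3]
opening: 23.5
```

>>> {"name": "arm_command", "arguments": {"rows": [[[0, 0, 0.5], [0, 0, 0]], [[0, 0, 1.0], [0, 0, 0]], [[0, 0, 1.5], [0, 0, 0]], [[0.1, -0.2, 1.7], [0, 0, 0]], [[0.4, -0.7, 1.7], [0, 0, 0]], [[0.9, -1.4, 1.7], [0, 0, 0]], [[1.4, -2.1, 1.7], [0, 0, 0]], [[1.9, -2.8, 1.7], [0, 0, 0]]]}}

```text
time_s: 20.45
ee_pos: [602.9, -75.3, 349.0]
ee_rot: [-0.241, -0.664, 0.665, 0.241]
contact_force: [0.6, 0.3, -2.0]
opening: 23.5
```

```bash
python3 -c "
from h import *
need((664.5,-171,189),140.17)
s=env.snapshot('side');crop(s,'s16',250,130,370,240,7)
s=env.snapshot('top');crop(s,'t16',300,140,420,240,6)
"
```

```text
t 20.45 tcp [602.9 -75.3 349. ] grasp [603.  -75.4 190. ] open 23.5 F [ 0.6  0.3 -2. ]
q [ 0.93  0.89 -1.34  1.7   0.9   1.31  1.85]  jaw [-0.767  0.641 -0.001]  yaw jaw deg 140.11  finger [ 0.    -0.001 -1.   ]
  alt [0.01 0.   0.01]
  alt [ 0.000e+00 -1.000e-02 -2.999e+01]
shift [ 1.54 -2.39 -0.03]
```

View pics/s16.png

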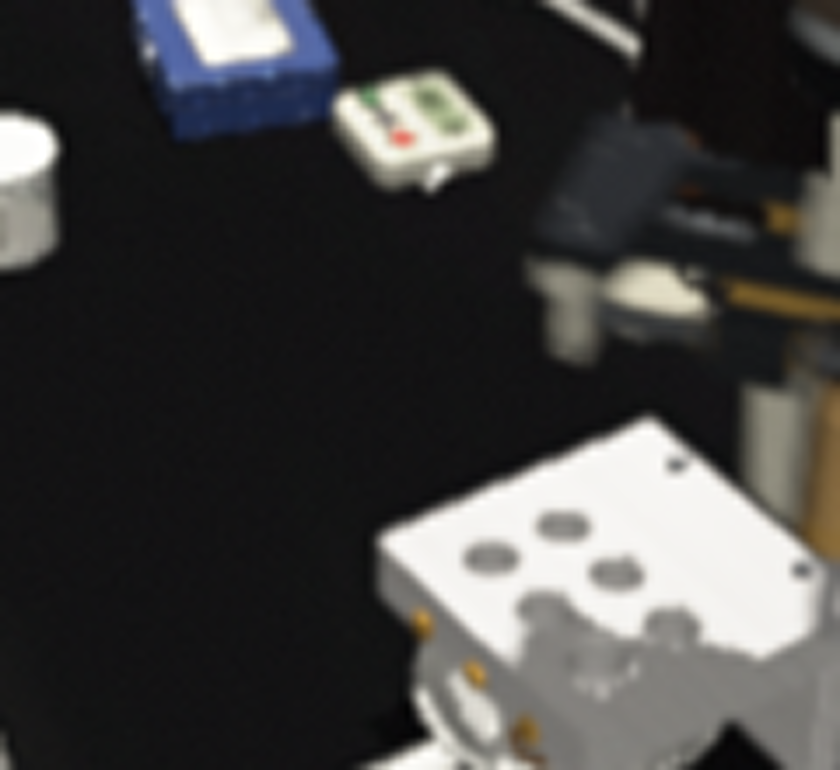

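View pics/t16.png

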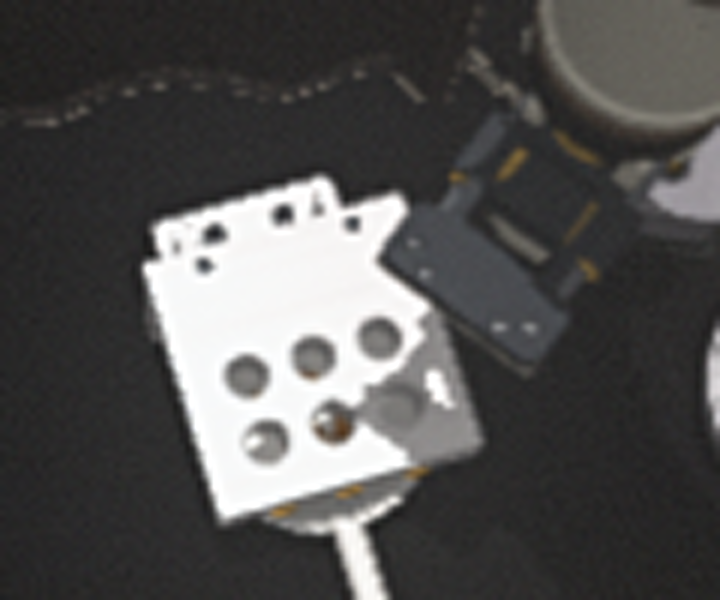

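>>> {"name": "arm_command", "arguments": {"rows": [[[0.5, -0.7, 0], [0, 0, 0]], [[1.0, -1.5, 0], [0, 0, 0]], [[1.4, -2.1, 0], [0, 0, 0]], [[1.53, -2.38, 0], [0, 0, 0]], [[1.53, -2.38, 0], [0, 0, 0]], [[1.53, -2.38, 0], [0, 0, 0]]]}}

```text
time_s: 21.15
ee_pos: [662.7, -166.7, 348.8]
ee_rot: [0.24, 0.665, -0.665, -0.241]
contact_force: [-0.2, 0.1, -1.2]
opening: 23.7
```

>>> {"name": "arm_command", "arguments": {"rows": [[[0, 0, -0.5], [0, 0, 0]], [[0, 0, -1.0], [0, 0, 0]], [[0, 0, -1.4], [0, 0, 0]], [[0, 0, -1.6], [0, 0, 0]], [[0, 0, -1.7], [0, 0, 0]], [[0, 0, -1.7], [0, 0, 0]], [[0, 0, -1.7], [0, 0, 0]]]}}

```text
time_s: 21.85
ee_pos: [663.6, -168.0, 281.3]
ee_rot: [0.241, 0.665, -0.665, -0.241]
contact_force: [-0.5, 0.1, -1.6]
opening: 23.7
```

```bash
python3 -c "
from h import *
need((664.6,-170.9,70),140.17)
s=env.snapshot('side');crop(s,'s17',360,180,460,260,8)
"
```

```text
t 21.85 tcp [ 663.6 -168.   281.3] grasp [ 663.7 -167.9  122.3] open 23.7 F [-0.5  0.1 -1.6]
q [ 0.92  1.04 -1.23  1.53  1.    1.3   2.01]  jaw [-0.768  0.64  -0.001]  yaw jaw deg 140.17  finger [ 0.001  0.    -1.   ]
  alt [-0.    0.01 -0.  ]
  alt [-1.e-02 -0.e+00  3.e+01]
shift [ 0.03 -0.07 -1.31]
```

View pics/s17.png

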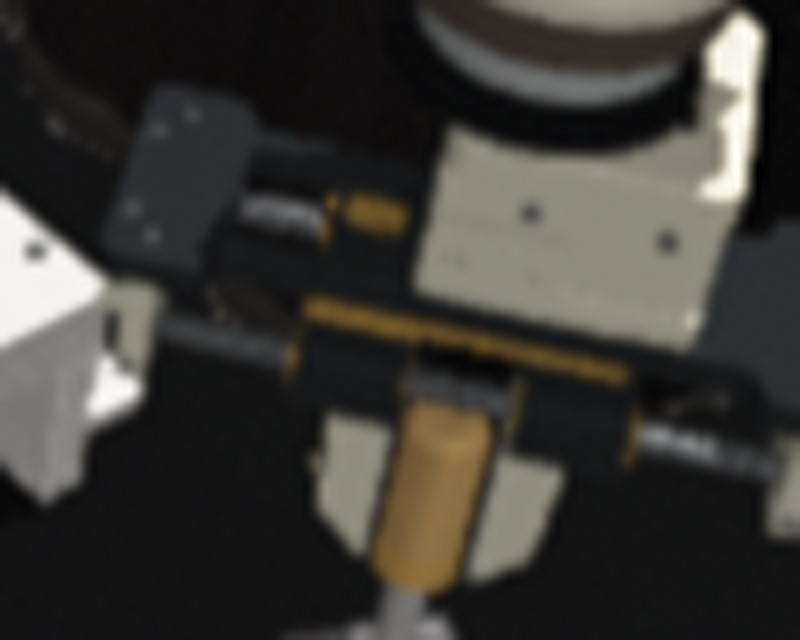

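>>> {"name": "arm_command", "arguments": {"rows": [[[0.03, -0.07, 0], [0, 0, 0]], [[0.03, -0.07, -0.1], [0, 0, 0]], [[0.03, -0.07, -0.15], [0, 0, 0]], [[0.03, -0.07, -0.15], [0, 0, 0]], [[0.03, -0.07, -0.15], [0, 0, 0]]]}}

```text
time_s: 22.4
ee_pos: [664.4, -170.9, 274.6]
ee_rot: [-0.241, -0.665, 0.665, 0.241]
contact_force: [0.1, -0.8, -1.7]
opening: 23.5
```

```bash
python3 -c "
from h import *
need((664.6,-170.9,70),140.17)
need((664.6,-170.9,70),140.17)
s=env.snapshot('side');crop(s,'s18',360,180,460,260,8)
"
```

```text
t 22.4 tcp [ 664.4 -170.9  274.6] grasp [ 664.4 -170.8  115.6] open 23.5 F [ 0.1 -0.8 -1.7]
q [ 0.92  1.04 -1.22  1.53  1.01  1.29  2.01]  jaw [-0.768  0.64   0.   ]  yaw jaw deg 140.18  finger [-0.  0. -1.]
  alt [-0. -0. -0.]
  alt [ 0. -0. 30.]
shift [ 0.   -0.   -1.14]
t 22.4 tcp [ 664.4 -170.9  274.6] grasp [ 664.4 -170.8  115.6] open 23.5 F [ 0.1 -0.8 -1.7]
q [ 0.92  1.04 -1.22  1.53  1.01  1.29  2.01]  jaw [-0.768  0.64   0.   ]  yaw jaw deg 140.18  finger [-0.  0. -1.]
  alt [-0. -0. -0.]
  alt [ 0. -0. 30.]
shift [ 0.   -0.   -1.14]
```

View pics/s18.png

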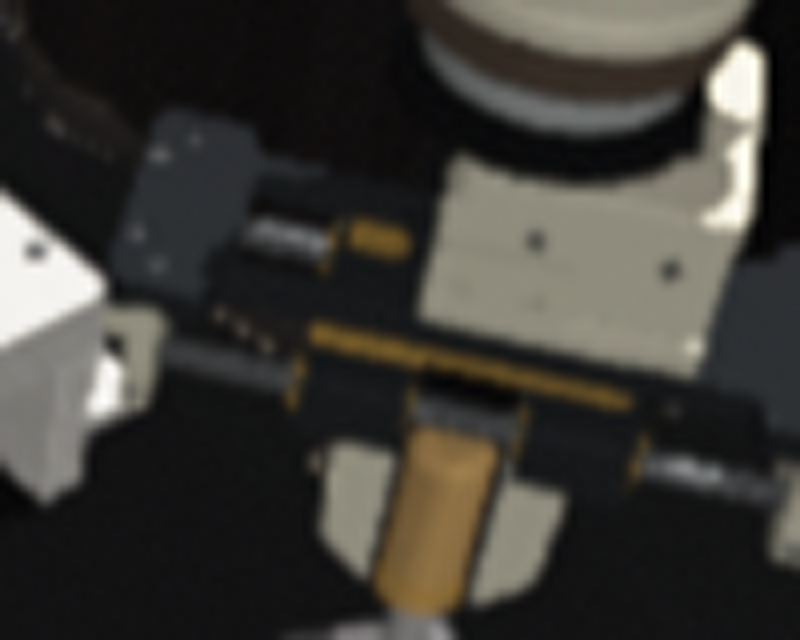

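Position matches. Insert.

>>> {"name": "arm_command", "arguments": {"rows": [[[0, 0, -0.15], [0, 0, 0]], [[0, 0, -0.3], [0, 0, 0]], [[0, 0, -0.5], [0, 0, 0]], [[0, 0, -0.7], [0, 0, 0]], [[0, 0, -0.9], [0, 0, 0]], [[0, 0, -1.05], [0, 0, 0]], [[0, 0, -1.1], [0, 0, 0]], [[0, 0, -1.1], [0, 0, 0]]]}}

```text
time_s: 23.25
ee_pos: [664.4, -170.8, 230.3]
ee_rot: [0.241, 0.665, -0.665, -0.241]
contact_force: [-0.7, 0.4, -1.5]
opening: 23.3
```

```bash
python3 -c "
from h import *
need((664.6,-170.9,70),140.17)
s=env.snapshot('side');crop(s,'s19',360,180,460,260,8)
"
```

```text
t 23.25 tcp [ 664.4 -170.8  230.3] grasp [ 664.4 -170.8   71.3] open 23.3 F [-0.7  0.4 -1.5]
q [ 0.9   1.09 -1.18  1.55  1.05  1.24  1.99]  jaw [-0.768  0.64   0.001]  yaw jaw deg 140.18  finger [-0.001  0.    -1.   ]
  alt [-0.   -0.01 -0.  ]
  alt [ 1.e-02 -0.e+00  3.e+01]
shift [ 0.   -0.   -0.03]
```

View pics/s19.png

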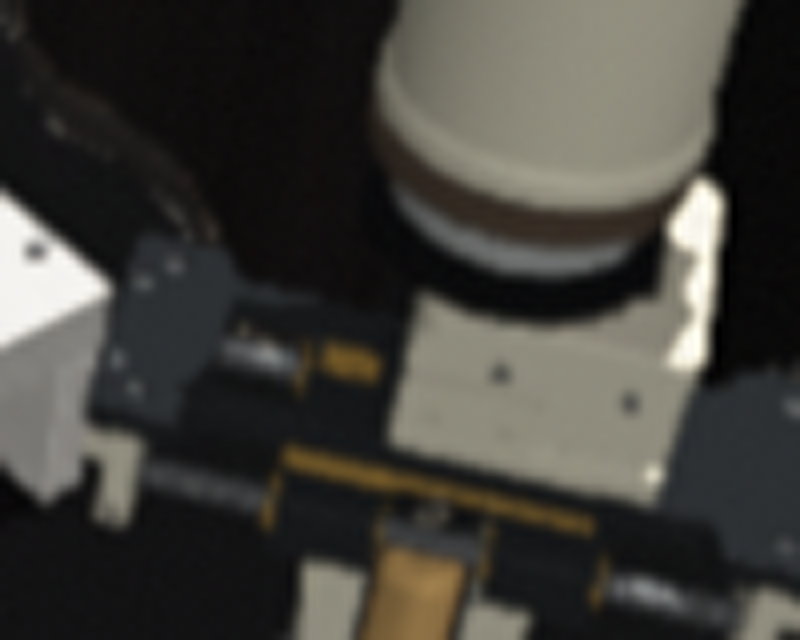

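Inserted (force still just the rod's weight). Release and rise.

>>> {"name": "arm_command", "arguments": {"rows": [[[0, 0, -0.03], [0, 0, 0]], [[0, 0, -0.03], [0, 0, 0]], [[0, 0, -0.03], [0, 0, 0]], [[0, 0, -0.03], [0, 0, 0]], [[0, 0, -0.03], [0, 0, 0]]], "grip": 50}}

```text
time_s: 23.8
ee_pos: [664.6, -170.9, 229.7]
ee_rot: [-0.241, -0.665, 0.665, 0.241]
contact_force: [0.8, 0.3, 0.8]
opening: 46.0
```

>>> {"name": "arm_command", "arguments": {"rows": [[[0, 0, 0.3], [0, 0, 0]], [[0, 0, 0.8], [0, 0, 0]], [[0, 0, 1.5], [0, 0, 0]], [[0, 0, 2.3], [0, 0, 0]], [[0, 0, 3.0], [0, 0, 0]], [[0, 0, 3.6], [0, 0, 0]], [[-0.4, 0.4, 3.8], [0, 0, -0.6]], [[-1.0, 0.8, 3.8], [0, 0, -1.4]]]}}

```text
time_s: 24.6
ee_pos: [625.2, -137.8, 385.6]
ee_rot: [0.292, 0.646, -0.644, -0.288]
contact_force: [-0.7, 0.2, 0.0]
opening: 45.7
```

```bash
python3 -c "
from h import *
need((446,-13.6,234),103.5)
s=env.snapshot('side');crop(s,'s20',240,150,480,340,3.3);np.savez('side1.npz',**s)
s=env.snapshot('top');crop(s,'t20',240,130,480,280,3.3);np.savez('top1.npz',**s)
"
```

```text
t 24.6 tcp [ 625.2 -137.8  385.6] grasp [ 626.1 -137.8  226.6] open 45.7 F [-0.7  0.2  0. ]
q [ 0.97  0.87 -1.32  1.58  0.86  1.37  1.85]  jaw [-0.664  0.748 -0.003]  yaw jaw deg 131.57  finger [ 0.006  0.    -1.   ]
  alt [ 0.01  0.05 -4.68]
  alt [-7.000e-02  1.000e-02  2.532e+01]
shift [-4.48  3.11  0.18]
```

View pics/s20.png

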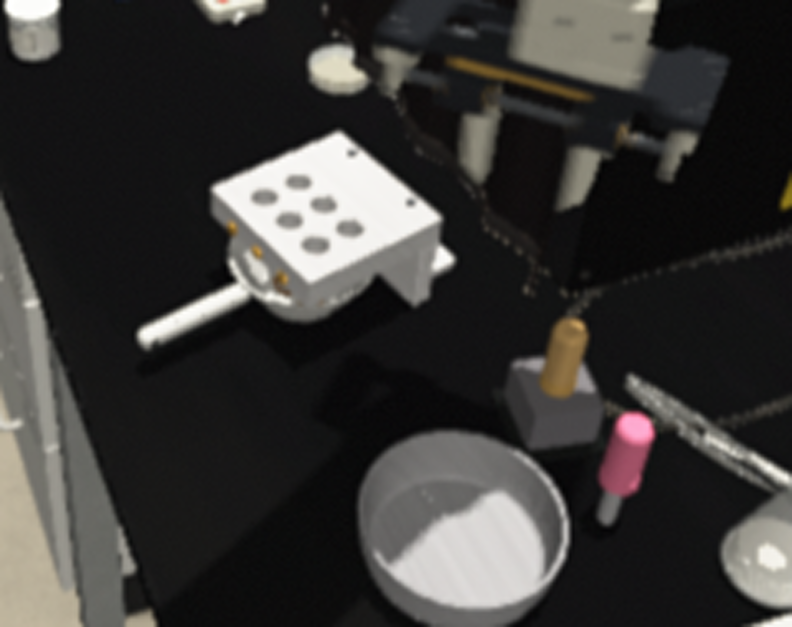

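View pics/t20.png

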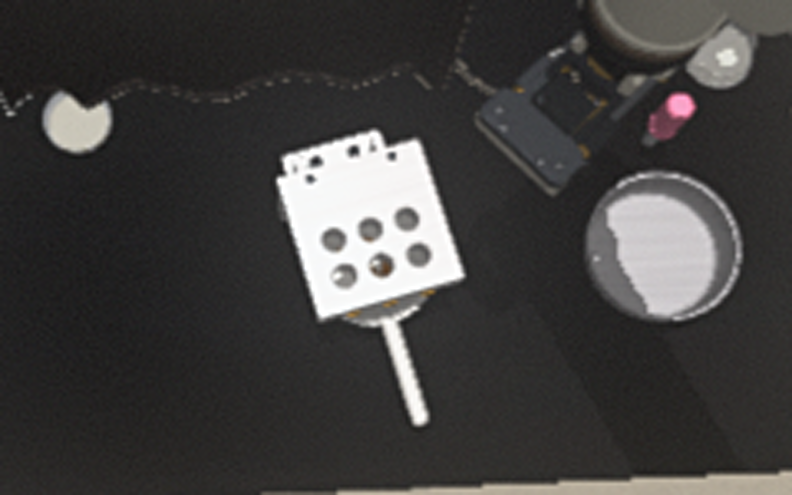

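>>> {"name": "arm_command", "arguments": {"rows": [[[-0.6, -0.2, 0], [0, 0, -0.9]], [[-1.2, -0.4, 0], [0, 0, -1.8]], [[-1.8, -0.7, 0], [0, 0, -2.7]], [[-2.4, -0.9, 0], [0, 0, -3.6]], [[-3.0, -1.1, 0], [0, 0, -4.5]], [[-3.6, -1.4, 0], [0, 0, -5.4]], [[-4.2, -1.6, 0], [0, 0, -6.2]], [[-4.6, -1.8, 0], [0, 0, -6.9]]]}}

```text
time_s: 25.5
ee_pos: [439.5, -211.3, 382.6]
ee_rot: [-0.499, -0.501, 0.502, 0.498]
contact_force: [-0.2, 0.8, 0.4]
opening: 45.8
```

```bash
cat >> h.py <<'E'
def arc(axis,angs,extra=(0,0,0)):
    "rows rotating about axis (unit) through the grasp point"
    o,R,p=st();a=np.array(axis,float);f=R[:,1]
    for t in angs:
        Q=Ro.from_rotvec(a*np.radians(t)).as_matrix();d=-159*(Q@f-f)
        print(t,(d/40).round(2).tolist(),(a*t/6).round(2).tolist())
E
python3 -c "
from h import *
arc((1,0,0),(8,16,24,32,40,48,56,64))
arc((-1,0,0),(8,16,24,32,40,48,56,64))
"
```

```text
t 25.5 tcp [ 439.5 -211.3  382.6] grasp [ 439.5 -211.6  223.6] open 45.8 F [-0.2  0.8  0.4]
q [ 1.46  0.61 -1.4   1.95  0.66  1.16  1.37]  jaw [-0.004  1.    -0.002]  yaw jaw deg 90.24  finger [-0.    -0.002 -1.   ]
8 [-0.0, -0.55, -0.04] [1.33, 0.0, 0.0]
16 [0.0, -1.1, -0.15] [2.67, 0.0, 0.0]
24 [0.0, -1.62, -0.34] [4.0, 0.0, 0.0]
32 [-0.0, -2.11, -0.6] [5.33, 0.0, 0.0]
40 [-0.0, -2.56, -0.92] [6.67, 0.0, 0.0]
48 [-0.0, -2.96, -1.31] [8.0, 0.0, 0.0]
56 [-0.0, -3.3, -1.75] [9.33, 0.0, 0.0]
64 [-0.0, -3.58, -2.23] [10.67, 0.0, 0.0]
t 25.5 tcp [ 439.5 -211.3  382.6] grasp [ 439.5 -211.6  223.6] open 45.8 F [-0.2  0.8  0.4]
q [ 1.46  0.61 -1.4   1.95  0.66  1.16  1.37]  jaw [-0.004  1.    -0.002]  yaw jaw deg 90.24  finger [-0.    -0.002 -1.   ]
8 [-0.0, 0.55, -0.04] [-1.33, 0.0, 0.0]
16 [0.0, 1.1, -0.16] [-2.67, 0.0, 0.0]
24 [0.0, 1.62, -0.35] [-4.0, 0.0, 0.0]
32 [-0.0, 2.11, -0.61] [-5.33, 0.0, 0.0]
40 [-0.0, 2.55, -0.93] [-6.67, 0.0, 0.0]
48 [-0.0, 2.95, -1.32] [-8.0, 0.0, 0.0]
56 [-0.0, 3.29, -1.76] [-9.33, 0.0, 0.0]
64 [-0.0, 3.57, -2.24] [-10.67, 0.0, 0.0]
```

>>> {"name": "arm_command", "arguments": {"rows": [[[0, -0.55, -0.04], [1.33, 0, 0]], [[0, -1.1, -0.15], [2.67, 0, 0]], [[0, -1.62, -0.34], [4.0, 0, 0]], [[0, -2.11, -0.6], [5.33, 0, 0]], [[0, -2.56, -0.92], [6.67, 0, 0]], [[0, -2.96, -1.31], [8.0, 0, 0]], [[0, -3.3, -1.75], [9.33, 0, 0]], [[0, -3.58, -2.23], [10.67, 0, 0]]]}}

```text
time_s: 26.3
ee_pos: [440.8, -356.6, 292.9]
ee_rot: [0.158, 0.693, -0.157, -0.686]
contact_force: [-0.8, -0.1, 0.0]
opening: 46.1
```

```bash
python3 -c "
from h import *
arc((1,0,0),(8,16,24,32,40))
"
```

```text
t 26.3 tcp [ 440.8 -356.6  292.9] grasp [ 441.3 -213.4  223.8] open 46.1 F [-0.8 -0.1  0. ]
q [ 1.58  1.31 -1.37  1.56  0.19  1.54  1.78]  jaw [-0.009  0.435  0.901]  yaw jaw deg 91.15  finger [ 0.004  0.901 -0.435]
8 [0.0, -0.21, -0.52] [1.33, 0.0, 0.0]
16 [-0.0, -0.34, -1.05] [2.67, 0.0, 0.0]
24 [-0.0, -0.39, -1.61] [4.0, 0.0, 0.0]
32 [-0.0, -0.37, -2.16] [5.33, 0.0, 0.0]
40 [-0.0, -0.27, -2.71] [6.67, 0.0, 0.0]
```

>>> {"name": "arm_command", "arguments": {"rows": [[[0, -0.21, -0.52], [1.33, 0, 0]], [[0, -0.34, -1.05], [2.67, 0, 0]], [[0, -0.39, -1.61], [4.0, 0, 0]], [[0, -0.37, -2.16], [5.33, 0, 0]], [[0, -0.27, -2.71], [6.67, 0, 0]], [[0, -0.27, -2.71], [6.67, 0, 0]]]}}

```text
time_s: 26.9
ee_pos: [440.1, -364.0, 177.7]
ee_rot: [-0.088, 0.702, 0.09, -0.701]
contact_force: [-0.4, 0.1, -0.6]
opening: 45.9
```

```bash
python3 -c "
from h import *
arc((-1,0,0),(8,16,24,32,40,48,56,64))
s=env.snapshot('side');cv2.imwrite('pics/s21.png',s['frame'])
s=env.snapshot('top');cv2.imwrite('pics/t21.png',s['frame'])
"
```

```text
t 26.9 tcp [ 440.1 -364.   177.7] grasp [ 440.4 -210.   217.4] open 45.9 F [-0.4  0.1 -0.6]
q [ 1.56  1.72 -1.31  1.42 -0.11  1.73  1.82]  jaw [-0.002 -0.25   0.968]  yaw jaw deg -90.54  finger [0.001 0.968 0.25 ]
8 [0.0, -0.1, 0.55] [-1.33, 0.0, 0.0]
16 [-0.0, -0.12, 1.1] [-2.67, 0.0, 0.0]
24 [-0.0, -0.07, 1.65] [-4.0, 0.0, 0.0]
32 [-0.0, 0.06, 2.19] [-5.33, 0.0, 0.0]
40 [-0.0, 0.26, 2.71] [-6.67, 0.0, 0.0]
48 [0.0, 0.54, 3.19] [-8.0, 0.0, 0.0]
56 [-0.0, 0.87, 3.63] [-9.33, 0.0, 0.0]
64 [-0.0, 1.27, 4.02] [-10.67, 0.0, 0.0]
```

View pics/s21.png

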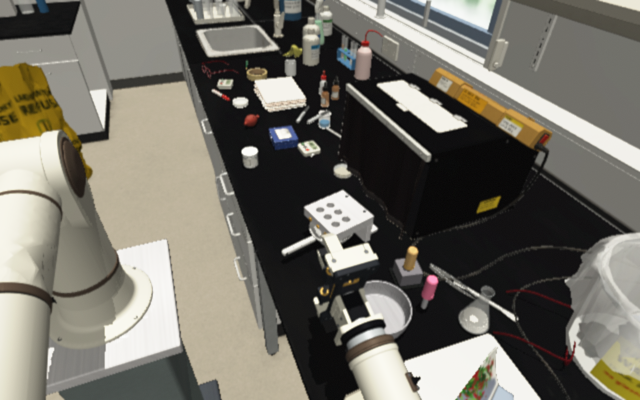

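View pics/t21.png

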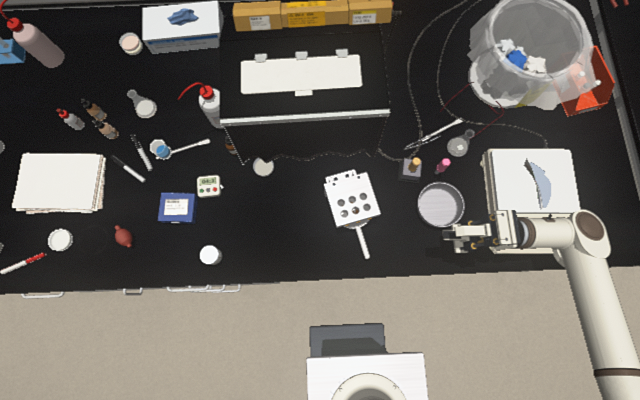

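>>> {"name": "arm_command", "arguments": {"rows": [[[0, -0.1, 0.55], [-1.33, 0, 0]], [[0, -0.12, 1.1], [-2.67, 0, 0]], [[0, -0.07, 1.65], [-4.0, 0, 0]], [[0, 0.06, 2.19], [-5.33, 0, 0]], [[0, 0.26, 2.71], [-6.67, 0, 0]], [[0, 0.54, 3.19], [-8.0, 0, 0]], [[0, 0.87, 3.63], [-9.33, 0, 0]], [[0, 1.27, 4.02], [-10.67, 0, 0]]]}}

```text
time_s: 27.8
ee_pos: [441.0, -313.4, 349.5]
ee_rot: [0.303, 0.642, -0.304, -0.635]
contact_force: [1.0, 0.1, 0.1]
opening: 45.4
```

```bash
python3 -c "
from h import *
arc((-1,0,0),(8,16,24,32,40))
need((440,-211,224),90)
T=np.load('top1.npz')
S=np.load('side1.npz')
print('handle',ray(T,np.array([[392,325],[419,422]])/3.3+[240,130]-.35,38))
print('dish',ray(T,np.array([[664,247]])/3.3+[240,130]-.35,42))
"
```

```text
t 27.8 tcp [ 441.  -313.4  349.5] grasp [ 441.5 -212.9  226.2] open 45.4 F [1.  0.1 0.1]
q [ 1.58  1.04 -1.4   1.7   0.36  1.39  1.7 ]  jaw [-0.01   0.775  0.632]  yaw jaw deg 90.77  finger [ 0.003  0.632 -0.775]
8 [0.0, 0.45, 0.32] [-1.33, 0.0, 0.0]
16 [-0.0, 0.95, 0.57] [-2.67, 0.0, 0.0]
24 [-0.0, 1.47, 0.76] [-4.0, 0.0, 0.0]
32 [-0.0, 2.01, 0.86] [-5.33, 0.0, 0.0]
40 [-0.0, 2.57, 0.89] [-6.67, 0.0, 0.0]
t 27.8 tcp [ 441.  -313.4  349.5] grasp [ 441.5 -212.9  226.2] open 45.4 F [1.  0.1 0.1]
q [ 1.58  1.04 -1.4   1.7   0.36  1.39  1.7 ]  jaw [-0.01   0.775  0.632]  yaw jaw deg 90.77  finger [ 0.003  0.632 -0.775]
  alt [-6.53  0.06 -0.09]
  alt [ -0.09 -10.03  28.18]
shift [-0.03  2.56  0.84]
handle [[490.21648794  -2.41269106  38.        ]
 [406.7273923  -19.5444484   38.        ]]
dish [[ 547.30515092 -241.93876268   42.        ]]
```

>>> {"name": "arm_command", "arguments": {"rows": [[[0, 0.45, 0.32], [-1.33, 0, 0]], [[0, 0.95, 0.57], [-2.67, 0, 0]], [[0, 1.47, 0.76], [-4.0, 0, 0]], [[0, 2.01, 0.86], [-5.33, 0, 0]], [[0, 2.55, 0.89], [-6.53, 0, 0]], [[0, 3.6, 0.89], [-6.53, 0.06, 0]], [[0, 4.8, 0.89], [-6.53, 0.06, 0]], [[0, 5.9, 0.89], [-6.53, 0.06, 0]]]}}

```text
time_s: 28.6
ee_pos: [439.9, -74.4, 382.7]
ee_rot: [0.496, 0.503, -0.501, -0.5]
contact_force: [0.2, -0.6, 1.2]
opening: 46.1
```

```bash
python3 -c "
from h import *
need((445.5,-12.5,34),103)
"
```

```text
t 28.6 tcp [439.9 -74.4 382.7] grasp [439.7 -73.4 223.7] open 46.1 F [ 0.2 -0.6  1.2]
q [ 1.27  0.5  -1.43  2.04  0.56  1.09  1.16]  jaw [-0.009  1.     0.006]  yaw jaw deg 90.51  finger [-0.002  0.006 -1.   ]
  alt [-0.06 -0.02  2.08]
  alt [ -0.03   0.09 -27.92]
shift [ 0.14  1.55 -4.74]
```

>>> {"name": "arm_command", "arguments": {"rows": [[[0.1, 0.6, 0], [0, 0, 1.0]], [[0.14, 1.3, 0], [-0.06, 0, 2.08]], [[0.14, 1.55, -0.5], [-0.06, 0, 2.08]], [[0.14, 1.55, -1.3], [-0.06, 0, 2.08]], [[0.14, 1.55, -2.1], [-0.06, 0, 2.08]], [[0.14, 1.55, -2.8], [-0.06, 0, 2.08]], [[0.14, 1.55, -3.2], [-0.06, 0, 2.08]], [[0.14, 1.55, -3.2], [-0.06, 0, 2.08]]], "grip": 65}}

```text
time_s: 29.4
ee_pos: [445.4, -15.1, 253.4]
ee_rot: [-0.438, -0.553, 0.554, 0.443]
contact_force: [-0.1, 0.1, 0.3]
opening: 59.8
```

```bash
python3 -c "
from h import *
need((445.5,-12.5,34),103)
s=env.snapshot('side');crop(s,'s22',250,140,390,250,5.7)
"
```

```text
t 29.4 tcp [445.4 -15.1 253.4] grasp [444.5 -14.7  94.4] open 59.8 F [-0.1  0.1  0.3]
q [ 0.91  0.67 -1.17  2.15  0.82  0.89  1.04]  jaw [-0.225  0.974  0.004]  yaw jaw deg 102.99  finger [-0.006  0.003 -1.   ]
  alt [-0.03 -0.06  0.  ]
  alt [ -0.09   0.04 -30.  ]
shift [ 0.    0.07 -1.51]
```

View pics/s22.png

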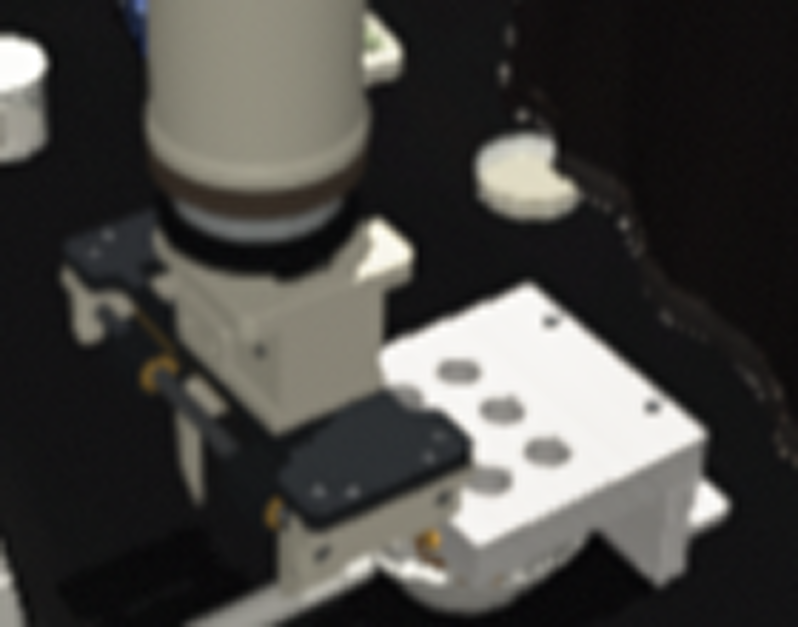

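>>> {"name": "arm_command", "arguments": {"rows": [[[0, 0.07, -0.5], [0, -0.06, 0]], [[0, 0.07, -1.0], [0, -0.06, 0]], [[0, 0.07, -1.4], [0, -0.06, 0]], [[0, 0.07, -1.5], [0, -0.06, 0]], [[0, 0.07, -1.5], [0, -0.06, 0]]]}}

```text
time_s: 29.95
ee_pos: [446.7, -13.0, 193.9]
ee_rot: [0.44, 0.554, -0.551, -0.442]
contact_force: [0.7, 0.1, 0.3]
opening: 59.4
```

>>> {"name": "arm_command", "arguments": {"rows": [[[0, 0, 0], [0, 0, 0]], [[0, 0, 0], [0, 0, 0]], [[0, 0, 0], [0, 0, 0]], [[0, 0, 0], [0, 0, 0]], [[0, 0, 0], [0, 0, 0]], [[0, 0, 0], [0, 0, 0]], [[0, 0, 0], [0, 0, 0]]], "grip": 0}}

```text
time_s: 30.65
ee_pos: [446.1, -13.1, 192.3]
ee_rot: [0.439, 0.554, -0.551, -0.444]
contact_force: [0.1, 0.7, -0.0]
opening: 13.5
```

>>> {"name": "arm_command", "arguments": {"rows": [[[0, 0, 0.1], [0, 0, 0]], [[0, 0, 0.18], [0, 0, 0]], [[0, 0, 0.18], [0, 0, 0]]]}}

```text
time_s: 30.95
ee_pos: [446.0, -13.4, 199.8]
ee_rot: [0.439, 0.554, -0.551, -0.444]
contact_force: [0.5, 0.0, -3.0]
opening: 13.7
```

```bash
python3 -c "
from h import *
need((415,113,42),103)
s=env.snapshot('side');crop(s,'s23',250,140,390,250,5.7)
"
```

```text
t 30.95 tcp [446.  -13.4 199.8] grasp [445.7 -12.3  40.8] open 13.7 F [ 0.5  0.  -3. ]
q [ 0.82  0.74 -1.05  2.17  0.94  0.8   0.95]  jaw [-0.22   0.975  0.007]  yaw jaw deg 102.72  finger [-0.002  0.007 -1.   ]
  alt [-0.06 -0.02  0.05]
  alt [ -0.03   0.1  -29.95]
shift [-0.78  3.16  0.03]
```

View pics/s23.png

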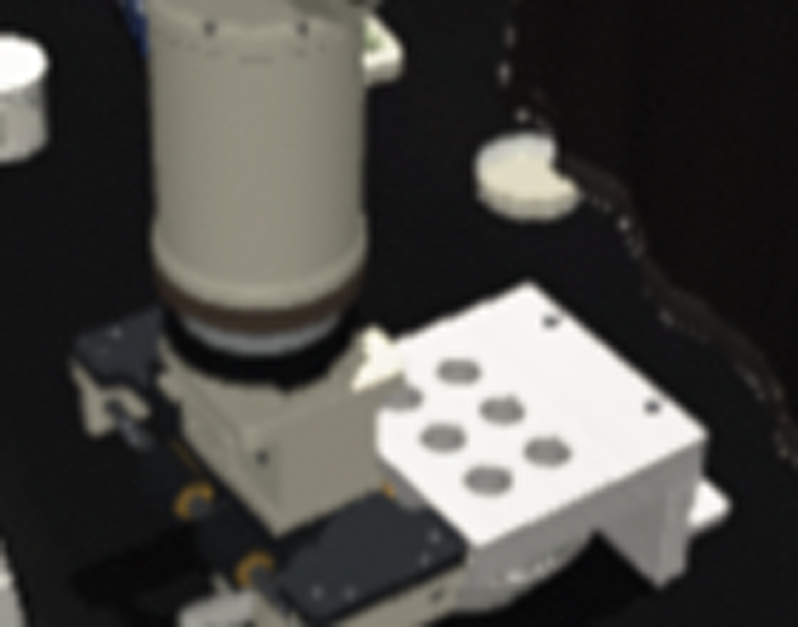

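>>> {"name": "arm_command", "arguments": {"rows": [[[-0.05, 0.2, 0], [0, 0, 0]], [[-0.13, 0.55, 0], [0, 0, 0]], [[-0.25, 1.0, 0], [0, 0, 0]], [[-0.36, 1.5, 0], [0, 0, 0]], [[-0.48, 2.0, 0], [0, 0, 0]], [[-0.6, 2.5, 0], [0, 0, 0]], [[-0.72, 2.95, 0], [0, 0, 0]], [[-0.8, 3.3, 0], [0, 0, 0]]]}}

```text
time_s: 31.8
ee_pos: [413.3, 120.4, 199.6]
ee_rot: [0.439, 0.554, -0.551, -0.443]
contact_force: [0.8, -0.2, -3.0]
opening: 13.7
```

```bash
python3 -c "
from h import *
need((470,-163,200),62)
s=env.snapshot('side');crop(s,'s24',230,120,370,230,5.7)
s=env.snapshot('top');crop(s,'t24',250,140,390,250,5.7)
"
```

```text
t 31.8 tcp [413.3 120.4 199.6] grasp [412.9 121.6  40.6] open 13.7 F [ 0.8 -0.2 -3. ]
q [ 0.52  0.72 -1.05  2.2   0.94  0.78  0.62]  jaw [-0.222  0.975  0.008]  yaw jaw deg 102.82  finger [-0.002  0.007 -1.   ]
  alt [-0.08  0.01 -6.8 ]
  alt [-1.00e-02 -1.00e-01  2.32e+01]
shift [ 1.42 -7.09  3.99]
```

View pics/s24.png

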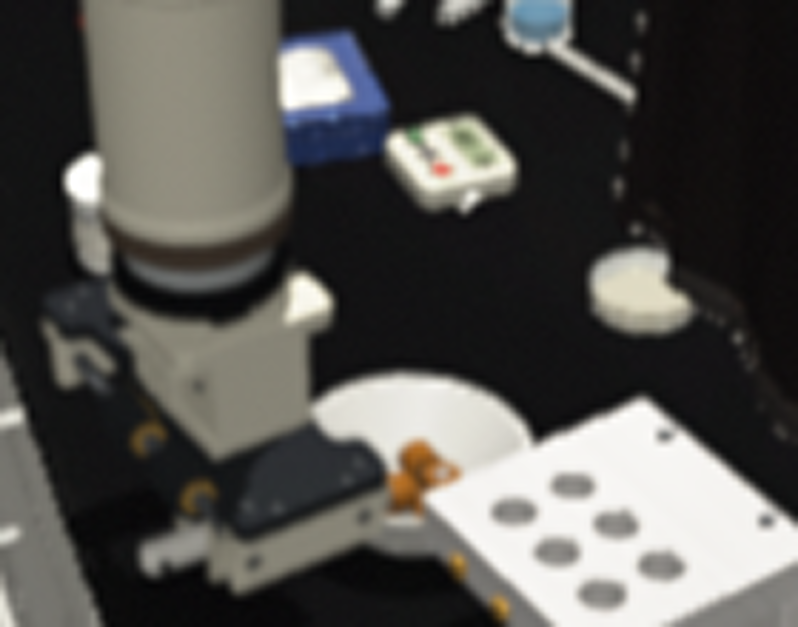

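View pics/t24.png

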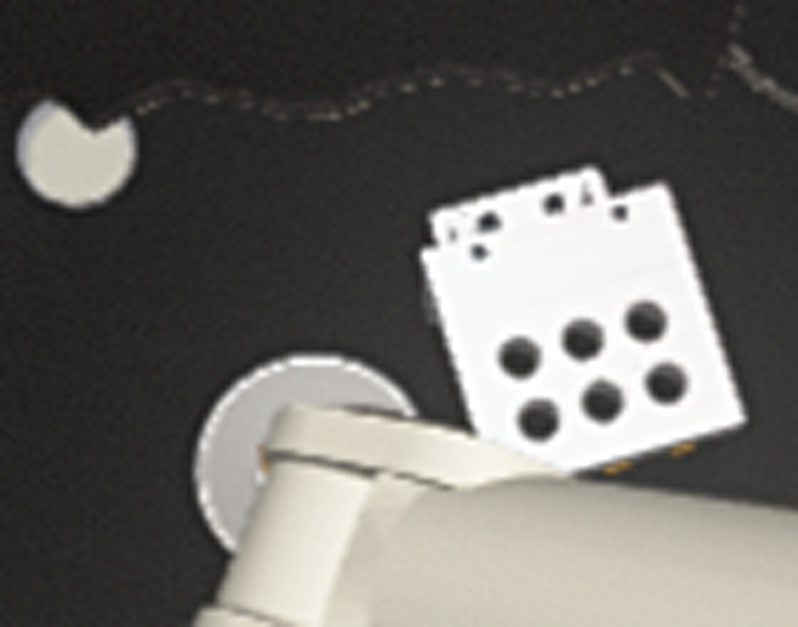

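>>> {"name": "arm_command", "arguments": {"rows": [[[0, 0, 0.3], [0, 0, 0]], [[0, 0, 0.8], [0, 0, 0]], [[0, 0, 1.4], [0, 0, 0]], [[0, 0, 2.0], [0, 0, 0]], [[0, 0, 2.7], [0, 0, 0]], [[0.1, -0.2, 3.3], [0, 0, 0]], [[0.2, -0.5, 3.8], [0, 0, 0]], [[0.3, -1.0, 4.0], [0, 0, 0]]]}}

```text
time_s: 32.7
ee_pos: [426.5, 78.8, 361.2]
ee_rot: [0.44, 0.555, -0.551, -0.442]
contact_force: [0.4, 0.6, -3.3]
opening: 13.8
```

>>> {"name": "arm_command", "arguments": {"rows": [[[0.2, -0.6, 0], [0, 0, -0.6]], [[0.4, -1.3, 0], [0, 0, -1.4]], [[0.6, -2.0, 0], [0, 0, -2.2]], [[0.8, -2.7, 0], [0, 0, -3.0]], [[0.9, -3.4, 0], [0, 0, -3.8]], [[1.0, -4.1, 0], [0, 0, -4.6]], [[1.1, -4.8, 0], [0, 0, -5.4]], [[1.1, -5.3, 0], [0, 0, -6.2]]]}}

```text
time_s: 33.5
ee_pos: [469.7, -136.2, 359.1]
ee_rot: [-0.594, -0.383, 0.379, 0.597]
contact_force: [-0.1, 0.1, -2.4]
opening: 13.7
```

```bash
python3 -c "
from h import *
need((470,-163,150),62)
s=env.snapshot('side');crop(s,'s25',240,150,480,340,3.3)
s=env.snapshot('top');crop(s,'t25',300,130,500,280,4)
"
```

```text
t 33.5 tcp [ 469.7 -136.2  359.1] grasp [ 470.  -135.2  200.1] open 13.7 F [-0.1  0.1 -2.4]
q [ 1.2   0.53 -1.23  1.98  0.57  1.05  0.85]  jaw [0.42  0.908 0.006]  yaw jaw deg 65.18  finger [ 0.002  0.006 -1.   ]
  alt [-0.06  0.02 -0.53]
  alt [-0.03 -0.09 29.47]
shift [ 0.01 -0.67 -1.25]
```

View pics/s25.png

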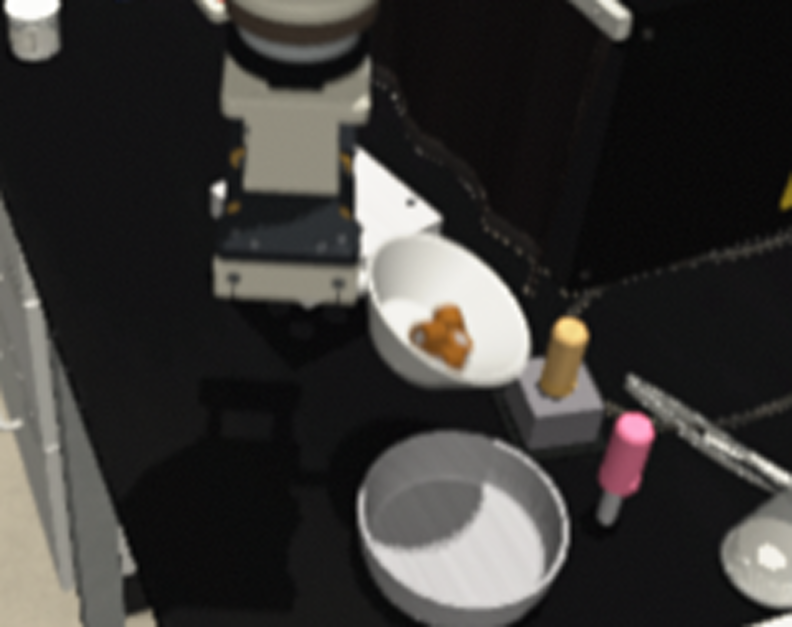

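View pics/t25.png

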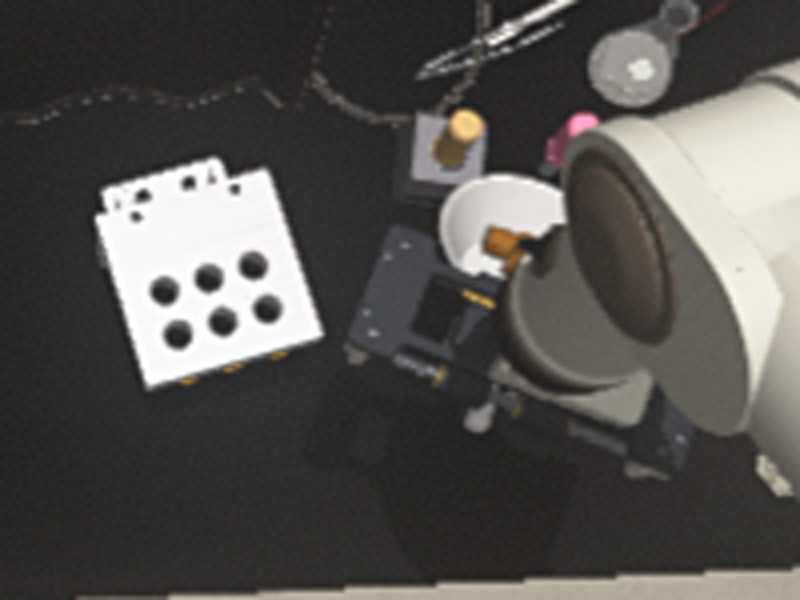

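```bash
python3 -c "
from h import *
st()
s=env.snapshot('side');W=cloud(s)
crop(s,'s26',335,210,415,275,10)
hsv=cv2.cvtColor(s['frame'],cv2.COLOR_BGR2HSV)
m=((hsv[...,1]<60)&(hsv[...,2]>110)).astype(np.uint8)
n,l,stt,c=cv2.connectedComponentsWithStats(m)
k=l[230,365] if l[230,365] else l[225,362];print(stt[k],c[k])
P=W[(l==k)];P=P[~np.isnan(P[:,0])]
print(P.min(0).round(),P.max(0).round())
for q in((353,230),(360,224),(370,222),(385,228),(394,238),(399,250),(395,264),(380,265)): print(q,W[q[1],q[0]].round(0),s['frame'][q[1],q[0]])
"
```

```text
t 33.6 tcp [ 469.4 -137.4  358.8] grasp [ 469.6 -136.6  199.8] open 13.5 F [-0.4 -1.5 -3.5]
q [ 1.21  0.53 -1.23  1.98  0.57  1.05  0.85]  jaw [0.422 0.907 0.005]  yaw jaw deg 65.06  finger [ 0.001  0.005 -1.   ]
[ 305  195  117   81 2629] [366.87409661 239.13160898]
[ 398. -238.   -2.] [708. 156. 290.]
(353, 230) [ 524. -147.  183.] [201 209 211]
(360, 224) [ 549. -128.  175.] [190 199 201]
(370, 222) [636. -31.  69.] [169 176 177]
(385, 228) [704.  -3.   1.] [26 27 27]
(394, 238) [708. -45.   1.] [109 115 115]
(399, 250) [ 610. -194.  140.] [240 245 246]
(395, 264) [ 580. -227.  145.] [215 224 226]
(380, 265) [ 562. -204.  124.] [158 171 179]
```

View pics/s26.png

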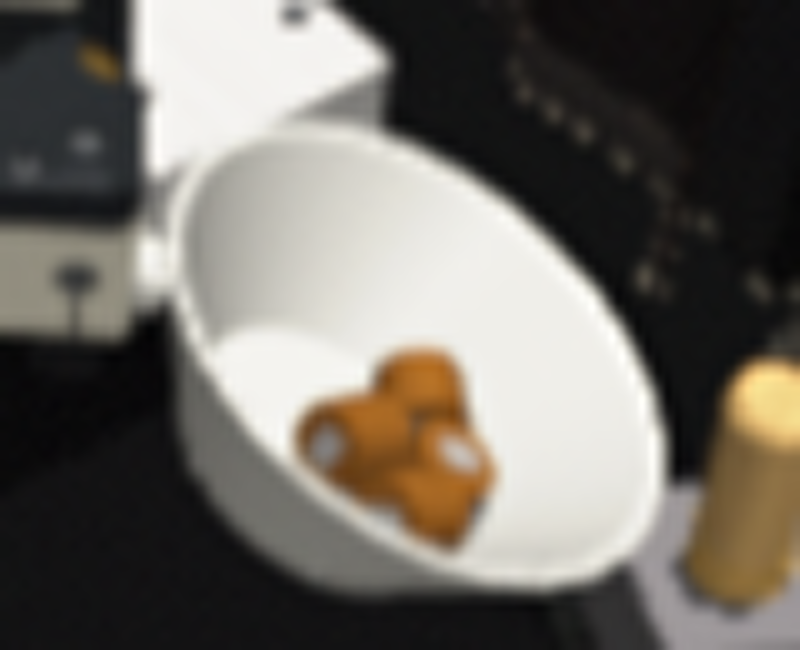

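>>> {"name": "arm_command", "arguments": {"rows": [[[-0.1, -0.25, 0], [0, 0, 0]], [[-0.2, -0.55, 0], [0, 0, 0]], [[-0.32, -0.9, 0], [0, 0, 0]], [[-0.46, -1.2, -0.1], [0, 0, 0]], [[-0.58, -1.5, -0.35], [0, 0, 0]], [[-0.66, -1.72, -0.65], [0, 0, 0]], [[-0.67, -1.75, -0.95], [0, 0, 0]], [[-0.67, -1.75, -1.1], [0, 0, 0]]]}}

```text
time_s: 34.45
ee_pos: [442.6, -203.3, 313.7]
ee_rot: [-0.592, -0.384, 0.381, 0.597]
contact_force: [-0.1, -0.0, -3.1]
opening: 13.5
```

```bash
python3 -c "
from h import *
o,R,p=st()
u=np.cross(R[:,1],R[:,0]);u=np.array([u[0],u[1],0]);u/=np.linalg.norm(u);u=u*np.sign(u[0]);print(u)
arc(u,(8,16,24,32,40,48,56,64))
s=env.snapshot('side');crop(s,'s27',300,180,480,340,4.4)
"
```

```text
t 34.45 tcp [ 442.6 -203.3  313.7] grasp [ 442.7 -202.   154.7] open 13.5 F [-0.1 -0.  -3.1]
q [ 1.3   0.59 -1.17  2.02  0.65  0.98  0.94]  jaw [0.415 0.91  0.008]  yaw jaw deg 65.51  finger [ 0.001  0.008 -1.   ]
[ 0.9100396  -0.41452133  0.        ]
t 34.45 tcp [ 442.6 -203.3  313.7] grasp [ 442.7 -202.   154.7] open 13.5 F [-0.1 -0.  -3.1]
q [ 1.3   0.59 -1.17  2.02  0.65  0.98  0.94]  jaw [0.415 0.91  0.008]  yaw jaw deg 65.51  finger [ 0.001  0.008 -1.   ]
8 [-0.23, -0.5, -0.04] [1.21, -0.55, 0.0]
16 [-0.45, -1.0, -0.16] [2.43, -1.11, 0.0]
24 [-0.67, -1.47, -0.36] [3.64, -1.66, 0.0]
32 [-0.87, -1.91, -0.62] [4.85, -2.21, 0.0]
40 [-1.06, -2.32, -0.95] [6.07, -2.76, 0.0]
48 [-1.22, -2.68, -1.34] [7.28, -3.32, 0.0]
56 [-1.36, -2.99, -1.78] [8.49, -3.87, 0.0]
64 [-1.47, -3.24, -2.26] [9.71, -4.42, 0.0]
```

View pics/s27.png

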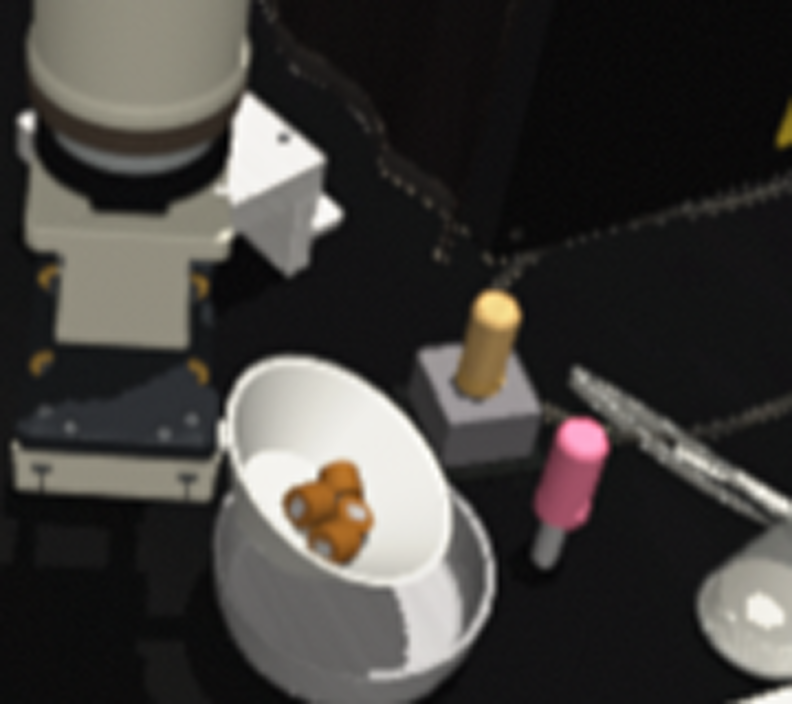

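>>> {"name": "arm_command", "arguments": {"rows": [[[-0.23, -0.5, -0.04], [1.21, -0.55, 0]], [[-0.45, -1.0, -0.16], [2.43, -1.11, 0]], [[-0.67, -1.47, -0.36], [3.64, -1.66, 0]], [[-0.87, -1.91, -0.62], [4.85, -2.21, 0]], [[-1.06, -2.32, -0.95], [6.07, -2.76, 0]], [[-1.22, -2.68, -1.34], [7.28, -3.32, 0]], [[-1.22, -2.68, -1.34], [7.28, -3.32, 0]]]}}

```text
time_s: 35.2
ee_pos: [393.1, -313.4, 256.2]
ee_rot: [-0.383, -0.592, 0.099, 0.702]
contact_force: [-0.5, -1.0, -4.0]
opening: 14.0
```

```bash
python3 -c "
from h import *
arc((0.91,-0.4145,0),(6,12,18,24,30,36,42,48,54,60))
s=env.snapshot('side');crop(s,'s28',300,180,480,340,4.4)
"
```

```text
t 35.2 tcp [ 393.1 -313.4  256.2] grasp [ 443.  -204.3  151.9] open 14.0 F [-0.5 -1.  -4. ]
q [ 1.77  1.18 -1.35  1.91  0.34  1.01  1.51]  jaw [0.28  0.593 0.755]  yaw jaw deg 64.7  finger [ 0.314  0.686 -0.656]
6 [-0.11, -0.23, -0.33] [0.91, -0.41, 0.0]
12 [-0.2, -0.43, -0.68] [1.82, -0.83, 0.0]
18 [-0.27, -0.6, -1.05] [2.73, -1.24, 0.0]
24 [-0.33, -0.73, -1.45] [3.64, -1.66, 0.0]
30 [-0.37, -0.82, -1.85] [4.55, -2.07, 0.0]
36 [-0.4, -0.87, -2.26] [5.46, -2.49, 0.0]
42 [-0.4, -0.89, -2.68] [6.37, -2.9, 0.0]
48 [-0.39, -0.86, -3.09] [7.28, -3.32, 0.0]
54 [-0.36, -0.79, -3.5] [8.19, -3.73, 0.0]
60 [-0.31, -0.69, -3.9] [9.1, -4.14, 0.0]
```

View pics/s28.png

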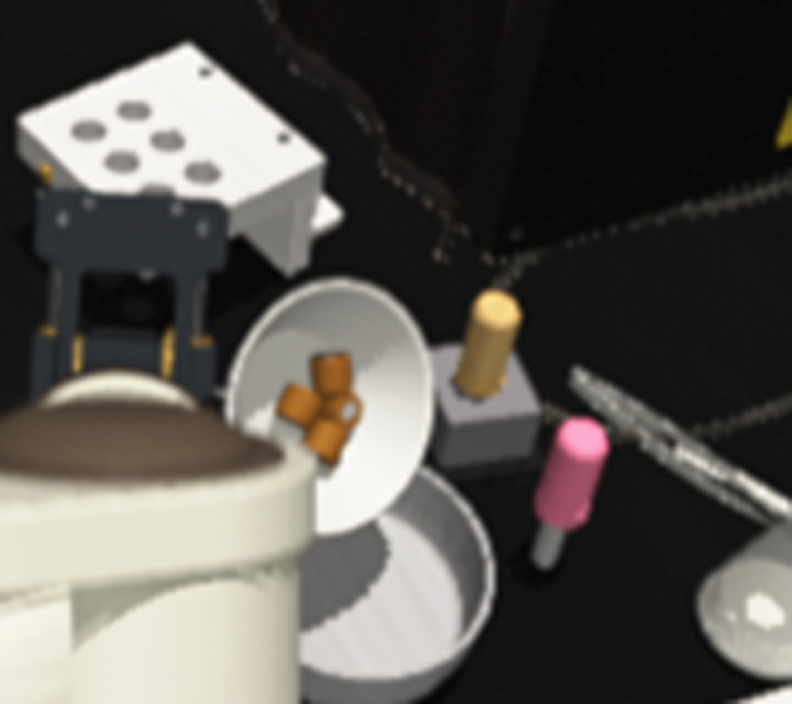

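>>> {"name": "arm_command", "arguments": {"rows": [[[-0.11, -0.23, -0.33], [0.91, -0.41, 0]], [[-0.2, -0.43, -0.68], [1.82, -0.83, 0]], [[-0.27, -0.6, -1.05], [2.73, -1.24, 0]], [[-0.33, -0.73, -1.45], [3.64, -1.66, 0]], [[-0.37, -0.82, -1.85], [4.55, -2.07, 0]], [[-0.37, -0.82, -1.85], [4.55, -2.07, 0]]]}}

```text
time_s: 35.85
ee_pos: [380.4, -343.2, 186.4]
ee_rot: [-0.22, -0.671, -0.078, 0.704]
contact_force: [-0.6, 0.4, -2.4]
opening: 14.1
```

```bash
python3 -c "
from h import *
arc((0.91,-0.4145,0),(6,12,18,24,30,36))
s=env.snapshot('side');crop(s,'s29',300,180,480,340,4.4)
s=env.snapshot('top');crop(s,'t29',360,130,520,280,5)
"
```

```text
t 35.85 tcp [ 380.4 -343.2  186.4] grasp [ 444.7 -201.5  153.9] open 14.1 F [-0.6  0.4 -2.4]
q [ 1.84  1.58 -1.34  1.78  0.19  1.17  1.73]  jaw [0.087 0.185 0.979]  yaw jaw deg 64.82  finger [ 0.405  0.891 -0.205]
6 [-0.03, -0.06, -0.41] [0.91, -0.41, 0.0]
12 [-0.03, -0.08, -0.83] [1.82, -0.83, 0.0]
18 [-0.03, -0.06, -1.24] [2.73, -1.24, 0.0]
24 [0.0, 0.01, -1.65] [3.64, -1.66, 0.0]
30 [0.05, 0.1, -2.05] [4.55, -2.07, 0.0]
36 [0.11, 0.24, -2.44] [5.46, -2.49, 0.0]
```

View pics/s29.png

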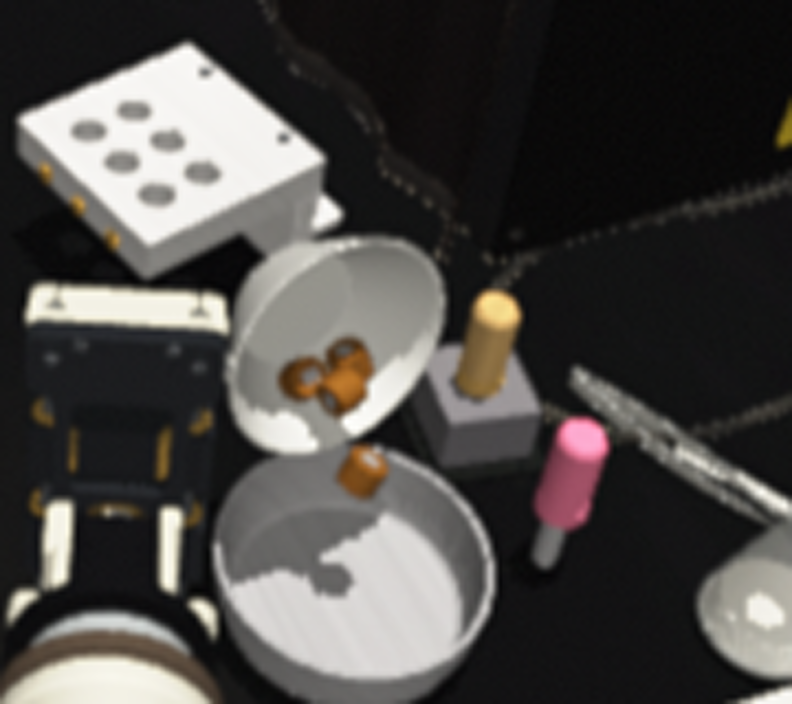

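View pics/t29.png

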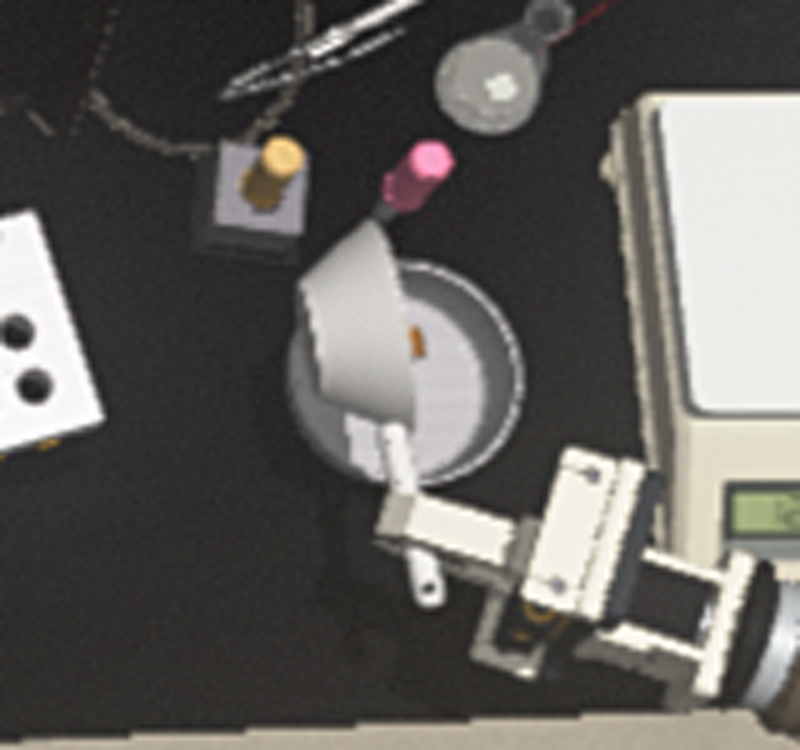

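>>> {"name": "arm_command", "arguments": {"rows": [[[-0.1, -0.2, -0.2], [0.45, -0.2, 0]], [[-0.15, -0.33, -0.41], [0.91, -0.41, 0]], [[-0.15, -0.35, -0.62], [1.36, -0.62, 0]], [[-0.15, -0.35, -0.83], [1.82, -0.83, 0]], [[-0.15, -0.35, -1.04], [2.3, -1.03, 0]], [[-0.15, -0.33, -1.24], [2.73, -1.24, 0]], [[-0.15, -0.33, -1.24], [2.73, -1.24, 0]]]}}

```text
time_s: 36.65
ee_pos: [374.3, -356.6, 139.7]
ee_rot: [0.113, 0.698, 0.186, -0.682]
contact_force: [0.1, 0.8, -2.9]
opening: 13.7
```

```bash
python3 -c "
from h import *
arc((0.91,-0.4145,0),(-8,-16,-24,-32,-40,-48,-56,-64))
s=env.snapshot('side');crop(s,'s30',300,180,480,340,4.4)
s=env.snapshot('top');crop(s,'t30',360,130,520,280,5)
"
```

```text
t 36.65 tcp [ 374.3 -356.6  139.7] grasp [ 439.6 -212.7  156.5] open 13.7 F [ 0.1  0.8 -2.9]
q [ 1.86  1.8  -1.32  1.67  0.08  1.31  1.83]  jaw [-0.044 -0.096  0.994]  yaw jaw deg -114.72  finger [0.411 0.906 0.106]
-8 [-0.01, -0.02, 0.55] [-1.21, 0.55, -0.0]
-16 [0.02, 0.03, 1.11] [-2.43, 1.11, -0.0]
-24 [0.07, 0.16, 1.64] [-3.64, 1.66, -0.0]
-32 [0.16, 0.34, 2.16] [-4.85, 2.21, -0.0]
-40 [0.27, 0.6, 2.64] [-6.07, 2.76, -0.0]
-48 [0.41, 0.91, 3.08] [-7.28, 3.32, -0.0]
-56 [0.58, 1.27, 3.46] [-8.49, 3.87, -0.0]
-64 [0.76, 1.68, 3.79] [-9.71, 4.42, -0.0]
```

View pics/s30.png

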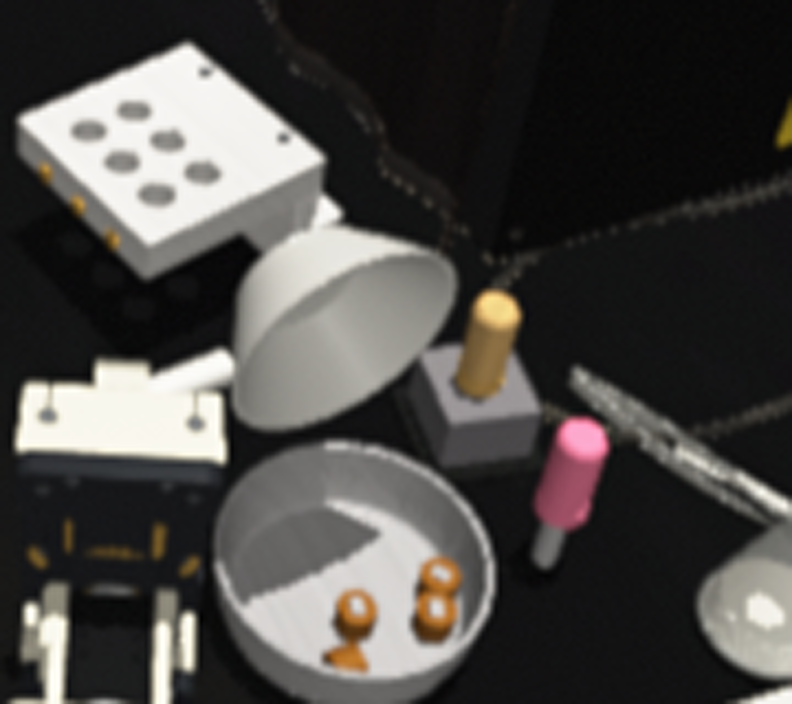

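View pics/t30.png

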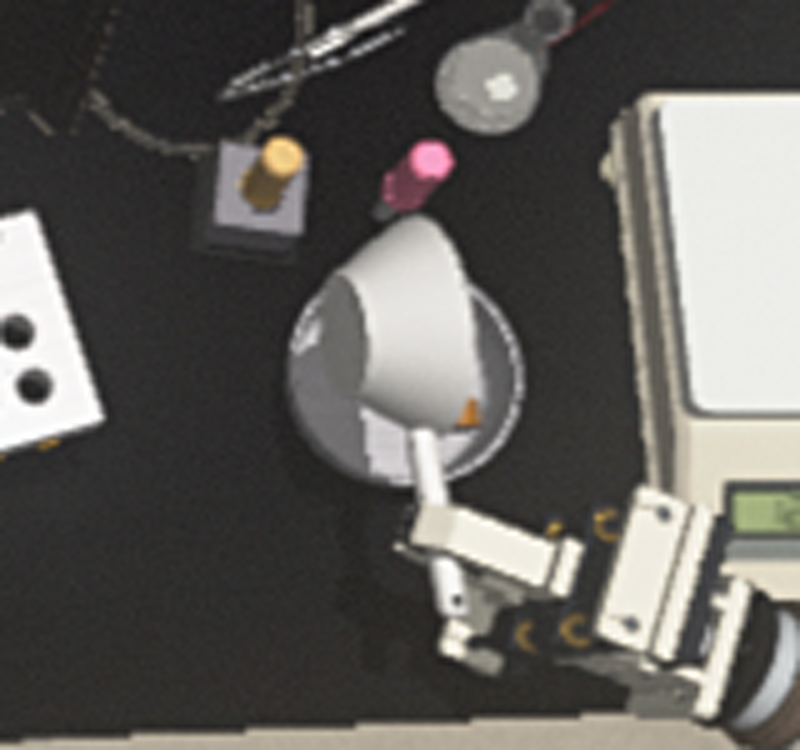

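>>> {"name": "arm_command", "arguments": {"rows": [[[-0.01, -0.02, 0.65], [-1.21, 0.55, 0]], [[0.02, 0.03, 1.3], [-2.43, 1.11, 0]], [[0.07, 0.16, 2.0], [-3.64, 1.66, 0]], [[0.16, 0.34, 2.7], [-4.85, 2.21, 0]], [[0.27, 0.6, 3.3], [-6.07, 2.76, 0]], [[0.41, 0.91, 3.9], [-7.28, 3.32, 0]], [[0.58, 1.27, 4.4], [-8.49, 3.87, 0]], [[0.76, 1.68, 4.8], [-9.71, 4.42, 0]]]}}

```text
time_s: 37.55
ee_pos: [404.5, -286.9, 333.1]
ee_rot: [-0.467, -0.532, 0.205, 0.675]
contact_force: [0.2, -0.2, -3.2]
opening: 14.1
```

```bash
python3 -c "
from h import *
arc((0.91,-0.4145,0),(-8,-16,-24,-32))
o,R,p=st();print('elev left',np.degrees(np.arctan2(np.hypot(*R[:2,1]),-R[2,1])))
"
```

```text
t 37.55 tcp [ 404.5 -286.9  333.1] grasp [ 439.4 -210.7  198. ] open 14.1 F [ 0.2 -0.2 -3.2]
q [ 1.72  0.9  -1.4   1.94  0.38  1.03  1.36]  jaw [0.349 0.775 0.527]  yaw jaw deg 65.76  finger [ 0.22   0.479 -0.85 ]
-8 [0.2, 0.45, 0.26] [-1.21, 0.55, -0.0]
-16 [0.42, 0.92, 0.45] [-2.43, 1.11, -0.0]
-24 [0.64, 1.42, 0.56] [-3.64, 1.66, -0.0]
-32 [0.87, 1.92, 0.6] [-4.85, 2.21, -0.0]
t 37.55 tcp [ 404.5 -286.9  333.1] grasp [ 439.4 -210.7  198. ] open 14.1 F [ 0.2 -0.2 -3.2]
q [ 1.72  0.9  -1.4   1.94  0.38  1.03  1.36]  jaw [0.349 0.775 0.527]  yaw jaw deg 65.76  finger [ 0.22   0.479 -0.85 ]
elev left 31.822368213457054
```

>>> {"name": "arm_command", "arguments": {"rows": [[[0.2, 0.45, 0.35], [-1.21, 0.55, 0]], [[0.42, 0.92, 0.65], [-2.43, 1.11, 0]], [[0.64, 1.42, 0.9], [-3.64, 1.66, 0]], [[0.87, 1.92, 1.0], [-4.85, 2.21, 0]], [[0.9, 2.5, 1.0], [-4.85, 2.21, 0]], [[0.9, 3.3, 1.0], [-4.85, 2.21, 0]], [[0.9, 4.2, 1.0], [-4.85, 2.21, 0]], [[0.9, 5.2, 1.0], [-4.85, 2.21, 0]]]}}

```text
time_s: 38.35
ee_pos: [438.6, -77.9, 370.9]
ee_rot: [-0.594, -0.385, 0.382, 0.594]
contact_force: [0.8, 0.0, -1.8]
opening: 13.7
```

```bash
python3 -c "
from h import *
need((449,243,210),77.5)
s=env.snapshot('side');crop(s,'s31',240,130,480,320,3.3)
s=env.snapshot('top');crop(s,'t31',300,130,500,280,4)
"
```

```text
t 38.35 tcp [438.6 -77.9 370.9] grasp [439.1 -77.5 211.9] open 13.7 F [ 0.8  0.  -1.8]
q [ 1.22  0.44 -1.33  2.06  0.5   1.02  0.79]  jaw [0.412 0.911 0.004]  yaw jaw deg 65.68  finger [ 0.003  0.003 -1.   ]
  alt [-0.03  0.03  1.97]
  alt [  0.04   0.04 -28.03]
shift [ 0.26  8.02 -0.05]
```

View pics/s31.png

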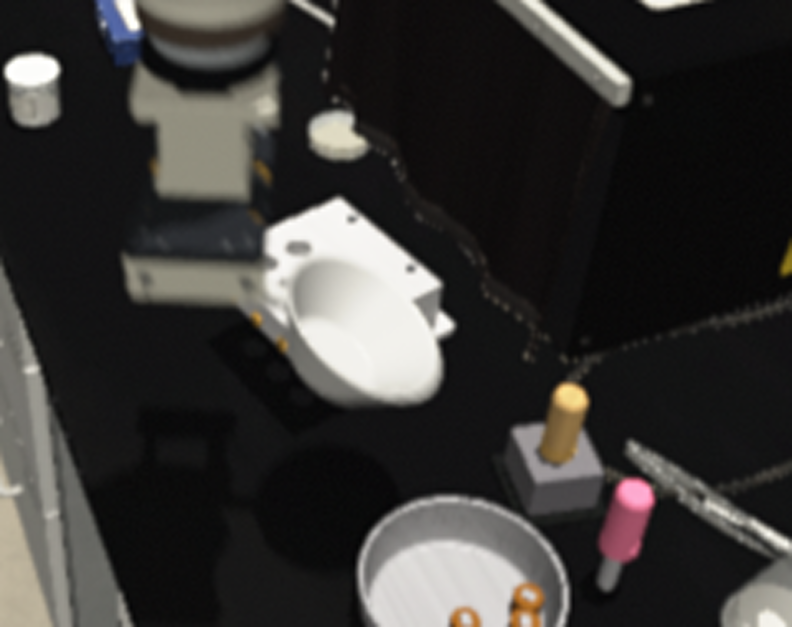

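View pics/t31.png

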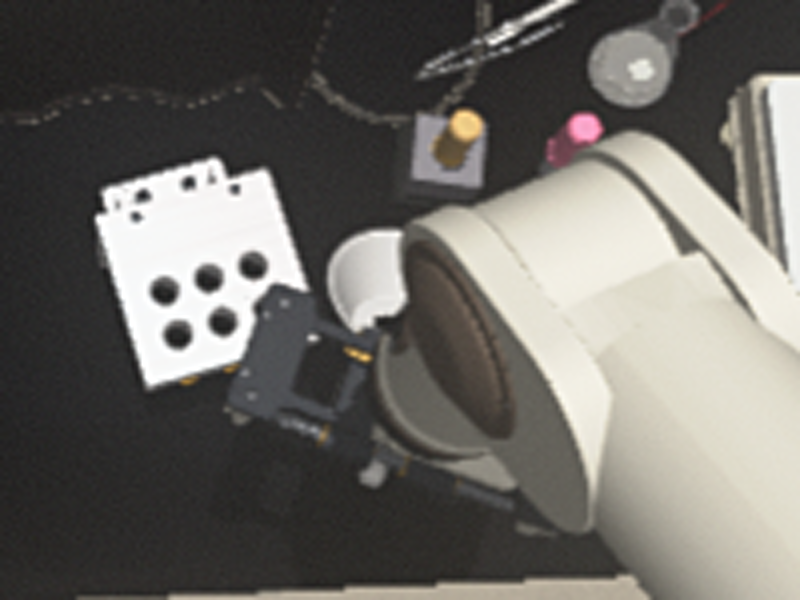

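>>> {"name": "arm_command", "arguments": {"rows": [[[0, 0.5, 0.2], [0, 0, 0]], [[0.1, 1.3, 0.5], [0, 0, 0]], [[0.15, 2.2, 0.5], [0, 0, 0.5]], [[0.2, 3.2, 0.5], [0, 0, 1.0]], [[0.25, 4.2, 0.5], [0, 0, 1.5]], [[0.25, 5.2, 0.5], [0, 0, 1.97]], [[0.25, 6.2, 0.5], [0, 0, 1.97]], [[0.25, 7.2, 0.4], [0, 0, 1.97]]]}}

```text
time_s: 39.25
ee_pos: [448.6, 209.3, 387.5]
ee_rot: [-0.551, -0.445, 0.44, 0.553]
contact_force: [1.2, 0.1, -1.9]
opening: 13.6
```

>>> {"name": "arm_command", "arguments": {"rows": [[[0, 0.4, 0], [0, 0, 0]], [[0, 0.6, 0], [0, 0, 0]], [[0, 0.6, 0], [0, 0, 0]]]}}

```text
time_s: 39.55
ee_pos: [448.9, 232.1, 387.0]
ee_rot: [-0.55, -0.445, 0.441, 0.553]
contact_force: [0.2, -0.5, -2.3]
opening: 13.6
```

```bash
python3 -c "
from h import *
need((449,236,120),77.5)
s=env.snapshot('side');crop(s,'s32',220,110,380,230,5)
W=cloud(s)
np.savez('side2.npz',**s)
"
```

```text
t 39.55 tcp [448.9 232.1 387. ] grasp [449.3 233.2 228. ] open 13.6 F [ 0.2 -0.5 -2.3]
q [ 0.44  0.51 -1.23  1.91  0.54  1.1   0.34]  jaw [0.216 0.976 0.007]  yaw jaw deg 77.52  finger [ 0.002  0.007 -1.   ]
  alt [-0.06  0.02 -0.  ]
  alt [-0.04 -0.1  30.  ]
shift [ 0.   0.1 -2.7]
```

View pics/s32.png

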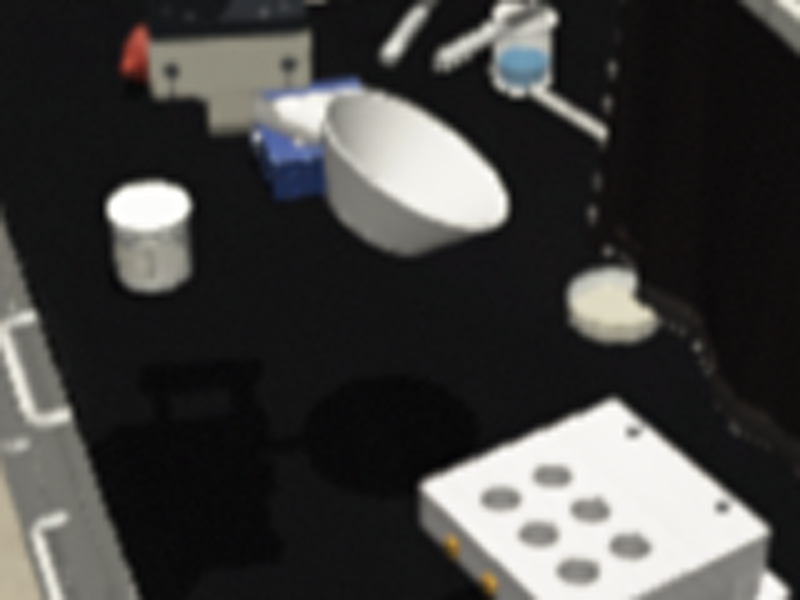

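>>> {"name": "arm_command", "arguments": {"rows": [[[-0.33, 0.07, -0.1], [-0.19, -0.85, 0]], [[-0.68, 0.15, -0.3], [-0.38, -1.7, 0]], [[-1.02, 0.23, -0.6], [-0.56, -2.54, 0]], [[-1.36, 0.3, -1.0], [-0.75, -3.38, 0]], [[-1.7, 0.38, -1.4], [-0.94, -4.23, 0]], [[-1.7, 0.38, -1.8], [-0.94, -4.23, 0]], [[-1.7, 0.38, -2.2], [-0.94, -4.23, 0]], [[-1.7, 0.38, -2.4], [-0.94, -4.23, 0]]]}}

```text
time_s: 40.4
ee_pos: [382.0, 244.2, 289.3]
ee_rot: [0.661, 0.531, -0.33, -0.415]
contact_force: [-0.6, -0.9, -2.9]
opening: 13.9
```

```bash
python3 -c "
from h import *
st()
s=env.snapshot('side');crop(s,'s33',220,110,380,230,5)
W=cloud(s)
"
```

```text
t 40.4 tcp [382.  244.2 289.3] grasp [450.1 229.7 146.4] open 13.9 F [-0.6 -0.9 -2.9]
q [ 0.07  0.4  -0.96  2.25  1.16  0.79 -0.39]  jaw [0.218 0.976 0.005]  yaw jaw deg 77.4  finger [ 0.428 -0.091 -0.899]
```

View pics/s33.png

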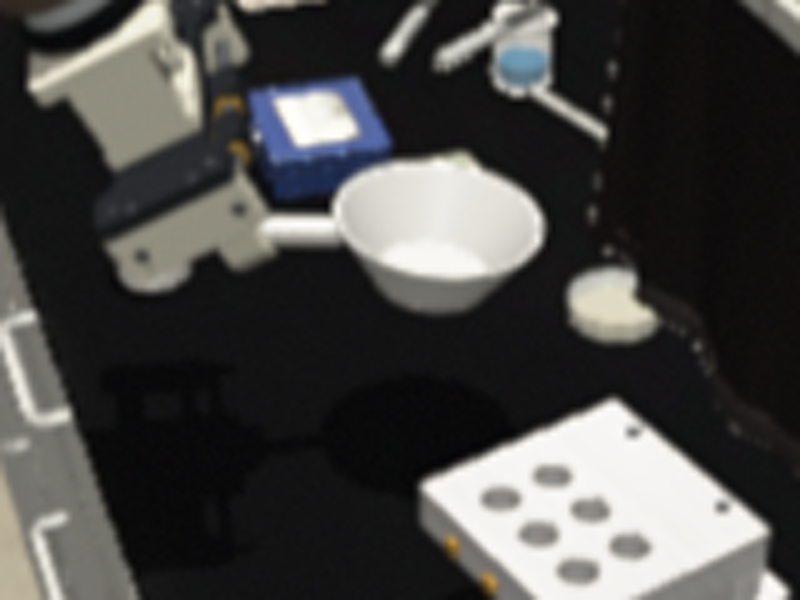

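>>> {"name": "arm_command", "arguments": {"rows": [[[0, 0, -0.5], [0, 0, 0]], [[0, 0, -1.1], [0, 0, 0]], [[0, 0, -1.7], [0, 0, 0]], [[0, 0, -2.2], [0, 0, 0]], [[0, 0, -2.5], [0, 0, 0]], [[0, 0, -2.6], [0, 0, 0]], [[0, 0, -2.6], [0, 0, 0]]]}}

```text
time_s: 41.15
ee_pos: [382.7, 245.6, 186.6]
ee_rot: [0.66, 0.532, -0.329, -0.415]
contact_force: [0.2, -0.7, 0.1]
opening: 13.6
```

```bash
python3 -c "
from h import *
st()
s=env.snapshot('side');crop(s,'s34',220,110,380,230,5)
"
```

```text
t 41.15 tcp [382.7 245.6 186.6] grasp [450.9 231.4  43.7] open 13.6 F [ 0.2 -0.7  0.1]
q [-0.1   0.63 -0.79  2.28  1.54  0.79 -0.75]  jaw [0.217 0.976 0.007]  yaw jaw deg 77.45  finger [ 0.429 -0.089 -0.899]
```

View pics/s34.png

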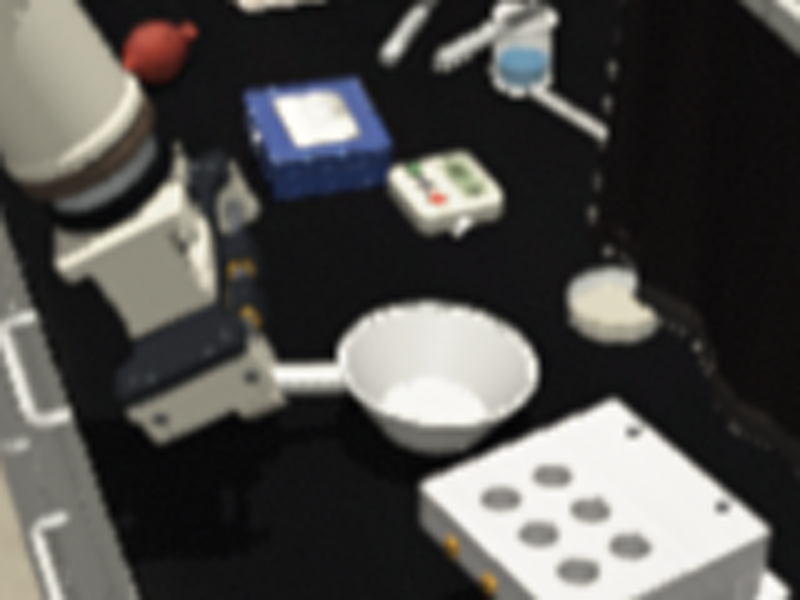

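>>> {"name": "arm_command", "arguments": {"rows": [[[0, 0, -0.06], [0, 0, 0]], [[0, 0, -0.12], [0, 0, 0]], [[0, 0, -0.18], [0, 0, 0]], [[0, 0, -0.24], [0, 0, 0]], [[0, 0, -0.24], [0, 0, 0]]]}}

```text
time_s: 41.7
ee_pos: [382.2, 246.1, 176.7]
ee_rot: [0.66, 0.533, -0.329, -0.415]
contact_force: [-1.2, 0.5, 2.3]
opening: 13.7
```

```bash
python3 -c "
from h import *
st()
s=env.snapshot('side');crop(s,'s35',220,110,380,230,5)
"
```

```text
t 41.7 tcp [382.2 246.1 176.7] grasp [450.5 232.2  33.8] open 13.7 F [-1.2  0.5  2.3]
q [-0.11  0.66 -0.78  2.28  1.57  0.79 -0.78]  jaw [0.215 0.977 0.007]  yaw jaw deg 77.57  finger [ 0.43  -0.088 -0.899]
```

View pics/s35.png

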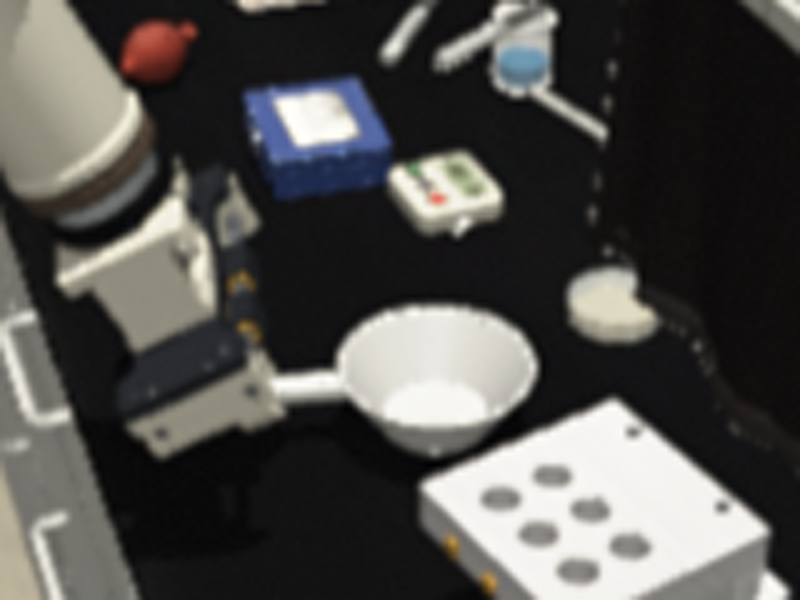

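>>> {"name": "arm_command", "arguments": {"rows": [[[0, 0, 0], [0, 0, 0]], [[0, 0, 0], [0, 0, 0]], [[0, 0, 0], [0, 0, 0]], [[0, 0, 0], [0, 0, 0]], [[0, 0, 0], [0, 0, 0]]], "grip": 45}}

```text
time_s: 42.25
ee_pos: [382.2, 245.9, 176.7]
ee_rot: [0.66, 0.532, -0.329, -0.415]
contact_force: [-0.5, 0.2, 0.2]
opening: 41.0
```

>>> {"name": "arm_command", "arguments": {"rows": [[[-0.1, 0.02, 0.22], [0, 0, 0]], [[-0.25, 0.05, 0.55], [0, 0, 0]], [[-0.45, 0.1, 1.0], [0, 0, 0]], [[-0.5, 0.1, 1.7], [0, 0, 0]], [[-0.4, 0.1, 2.5], [0, 0, 0]], [[-0.2, 0.1, 3.3], [0, 0, 0]], [[0, 0.1, 3.8], [0, 0, 0]]]}}

```text
time_s: 42.95
ee_pos: [382.3, 250.4, 330.9]
ee_rot: [0.66, 0.533, -0.329, -0.414]
contact_force: [-0.2, -1.1, 0.6]
opening: 41.2
```

```bash
python3 -c "
from h import *
st()
s=env.snapshot('side');cv2.imwrite('pics/s36.png',s['frame']);crop(s,'s36b',220,130,480,340,3.05);np.savez('side3.npz',**s)
s=env.snapshot('top');crop(s,'t36',190,130,480,290,2.7);np.savez('top3.npz',**s)
"
```

```text
t 42.95 tcp [382.3 250.4 330.9] grasp [450.9 236.5 188.1] open 41.2 F [-0.2 -1.1  0.6]
q [ 0.12  0.31 -1.02  2.21  1.01  0.8  -0.24]  jaw [0.215 0.977 0.008]  yaw jaw deg 77.6  finger [ 0.432 -0.087 -0.898]
```

View pics/s36b.png

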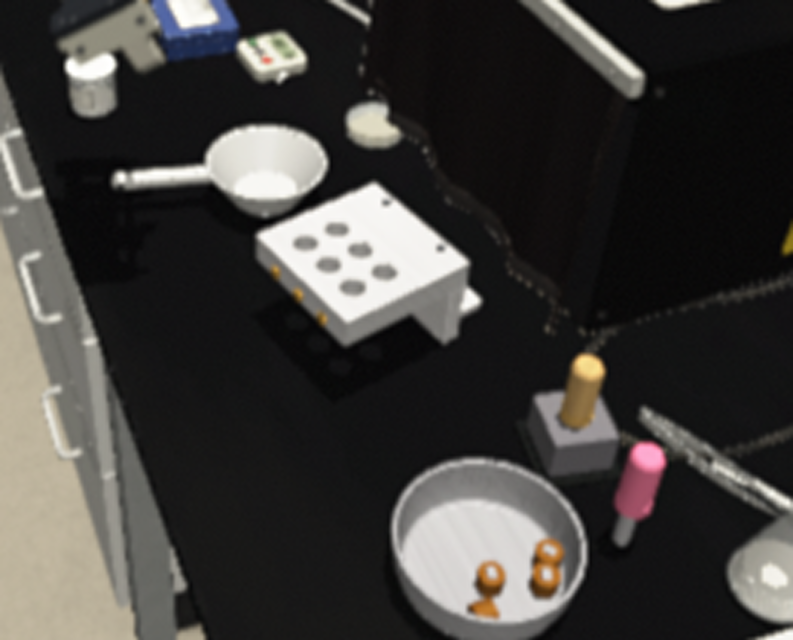

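View pics/t36.png

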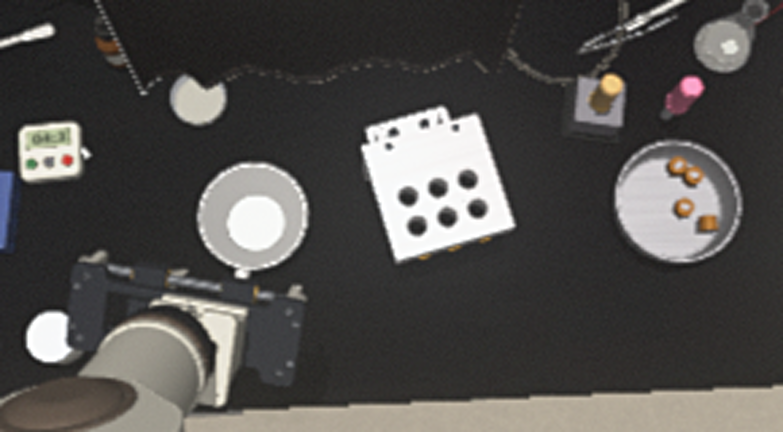

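>>> {"name": "arm_command", "arguments": {"rows": [[[0, 0, 0.3], [0, 0, 0]], [[0, 0, 0.3], [0, 0, 0]], [[0, 0, 0.3], [0, 0, 0]], [[0, 0, 0.3], [0, 0, 0]]]}}

```text
time_s: 43.45
ee_pos: [381.7, 249.6, 339.7]
ee_rot: [0.66, 0.532, -0.33, -0.415]
contact_force: [-0.5, -0.6, 0.2]
opening: 41.2
```

```bash
python3 -c "
from h import *
s=env.snapshot('top');d=cv2.cvtColor(s['frame'],cv2.COLOR_BGR2HSV)
W=cloud(s)
T=np.load('top3.npz')
# bowl rim heights around, rod, dish mounts
a=W[195:245,258:310].reshape(-1,3);a=a[~np.isnan(a[:,0])];m=a[a[:,2]>34]
A=np.c_[m[:,:2],np.ones(len(m))];c=np.linalg.lstsq(A,m[:,2],rcond=None)[0];print('bowl rim plane slope',c[:2].round(3),'mean z',m[:,2].mean().round(1),len(m),m[:,:2].mean(0))
print('dish centre',ray(s,np.array([[678,202]])/2.7+[190,130]-.35,42))
o=cv2.inRange(d,(5,120,60),(20,255,255));n,l,stt,cc=cv2.connectedComponentsWithStats(o[180:235,410:470])
for k in range(1,n):
  if stt[k,4]>4: print('mount blob',stt[k,4],ray(s,[cc[k]+[410,180]],15).round(0))
crop(s,'t37',390,140,480,240,6)
"
```

```text
bowl rim plane slope [-1.843 -0.054] mean z 178.0 644 [478.05640487 206.15394263]
dish centre [[ 547.41656835 -241.66233018   42.        ]]
mount blob 51 [[ 588. -262.   15.]]
mount blob 23 [[ 546. -255.   15.]]
mount blob 30 [[ 529. -280.   15.]]
```

View pics/t37.png

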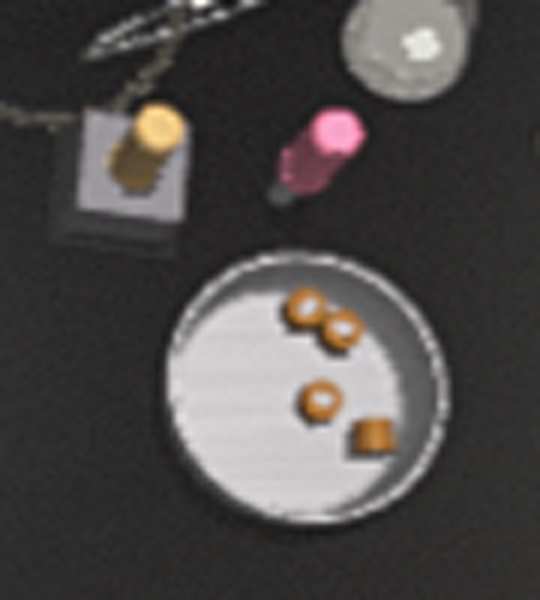

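```bash
python3 -c "
from h import *
print(env.sign_off())"
```

```text
the job is handed in; nothing more can be done
None
```

I handed the job in at about 43.5 s of the 192 s allowed, and my last checks suggest every end condition is met.

- **Mounts:** Four were present, in bores 1, 3, 4 and 5; bores 2 and 6 started empty. I pushed all four out into the bowl. The last pictures show all bores empty and all four mounts lying in the dish, within about 50 mm of its centre.
- **Rod:** The tan-handled rod is back in its rest, its handle top within about a pixel of where it started in both views. I did not touch the pink look-alike.
- **Bowl:** It stands empty on the worktop, near where it started. While I carried it, it slipped nose-down in the grip by roughly 25 to 28 degrees. The mounts still poured cleanly, and I tilted the tool to set the bowl down level.
- **Dish and bystanders:** The dish did not appear to have moved. I made no contact with the timer or jar that I saw, but I did not measure their final positions.

**Failed check:** my numeric test of the bowl's final level picked up points from the gripper and was useless. I judged the bowl upright from the pictures only. They show it flat on the worktop and clear of the gripper.

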